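Load a bench shaker and pack its gap

ROBOT

A 6-joint arm with a two-finger parallel gripper is mounted at the origin on the work surface. World frame = base frame: x ahead of the robot, y to its left, z up, the work surface at z = 0. Lengths are in m, angles in degrees, forces in N, time in s.
With the tool pointing down it reaches from about 0.35 to 0.875 m from the base axis. Payload 4.2 kg.
Tool frame: the origin (TCP) lies midway between the tips of the shut fingers; the grasp point (between the pads) lies 19 mm behind it; z points along the fingers, x is the direction in which the jaws open and shut, and the axes are right-handed (so a half turn about z gives the same grasp; the last joint's range is limited). The gripper opens to 87 mm and grips with 3 to 60 N. Pads are 19 mm wide; open, the fingers measure 117 mm over their backs; the gripper's body (75 mm by 190 mm) begins 51 mm behind the grasp point.
Start: joints at [87.124, 22.042, 0.453, 0, -68.411, -14.817], TCP at [0.19, 0.595, 0.223] pointing down, gripper open.
Joint ranges: [-179.83, 179.83], [-69.29, 118.12], [-61.27, 80.66], [-181.25, 117.63], [-171.15, -9.14], [-177.46, 177.46]. Speed limits (degrees/s): [159.86, 159.86, 180, 180, 180, 180].

INTERFACE

Orientations are given as a 3x3 rotation matrix whose columns are the frame's x, y, z axes.
In Python, from station import sense, capture, finish_job, find_in gives the robot as it stands.
- The arm moves only by the shell command python3 -m creep 'ROWS'. ROWS is JSON, a list of rows, each a list of 7 numbers: the shift along the tool's x, y, z in mm, then the turn, a rotation vector about the tool's x, y, z in degrees, then the opening, from 0 (shut) to 1 (fully open). A call has exactly 10 rows; each row shifts and turns the commanded pose from where the row before left it, along the tool's axes as they then stand; what a row does not reach is not made up. A row lasts 1/8 s, in which the tool goes at most 62.5 mm and 10.7 degrees, less where a joint would pass 70% of its speed; a pose out of reach is approached as far as the arm can. A call with a gripper value outside its range is refused whole. The fingers move at their own pace and stop on an object; the grip force is fixed at half the most. Time passes only in rows, so rows that do not move let the fingers close, or fill a call up. It gives the time, the measured TCP pose, the force and the opening at its end, in the units of the state.
- sense(): the state, without advancing time (a new reading comes with each control period).
- capture(name): name is "side" or "top"; returns a dict with "color" (400x640x3 uint8, blue, green, red), "vertical_fov" (degrees; the focal length in pixels is half the picture's height over the tangent of half this angle, whatever the lens; pixels are square), "cx", "cy" (the principal point, pixels), "R" (3x3) and "t" (3): a world point X has camera coordinates R X + t. Camera axes: x right, y down, z forward; pixel columns grow to the right and rows downward; lengths in m; the calibration is good to about 2 mm. A picture is of the moment at which its call begins. There is no depth.
- finish_job(): hands the job in, once; it reports no verdict.
Trained networks look in the newest picture that a camera, given by its name, has taken for a name from the list of things; names that differ only in an ending like _2 or _b are one class to them, and where a whole thing is asked for, a point or a joint stands for the part that bears it (a point fixed in the world has none). Each returns a list of dicts, best first, with "p" (0 to 1); they miss things now and then, are a little off and sometimes report something else, mostly with a low value. They report only what shows in the picture. A call takes as long as a camera call. They do not tell look-alikes from the thing itself.
- find_in(camera, name): "xy" ([column, row] in pixels, amid what is visible of it).
The state is a dict: "time_s": time; "joints": joint angles; "joint_velocities": joint speeds; "effort": joint torques, N m; "tcp_pos": TCP position; "ee_rot": TCP orientation; "wrist_force": force on the tool from outside, world axes, zero at the start; "moment": the same for the moment, N m; "gripper_width": opening from 0.0 (shut) to 1.0 (fully open).
Only numpy, scipy, OpenCV 4.12 (cv2) and the standard library are available. Lean on these libraries where they do the work, as an engineer would, in place of code of your own. Each camera call takes 0.05 s, during which the arm holds its last target. There are 200 camera calls.

TASK

Load every sample jar upright into the shaker's cassette, one to a cell, and pack the gap between cassette and end stop with the thickest spacer that goes fully home in it, trying thicker and thicker ones until you know. Hang the other spacers back on their rack, and only when jars and spacer are in, push the gate shut until it clicks in its catch. Leave the beakers, tub and bottle where they stand.

Things in the scene. Friction and masses are not known exactly. Their poses are not given: they have to be found in the camera images.
- shaker: Bench shaker, white; origin on the table under the tray's centre. Tray 270 (x) by 210 (y) mm, deck 30 mm high; motor housing 150 mm high at y -105 to -205. On the deck along x: aluminium cassette of three open cells (x -75 to +119, y -32 to +32, top 60 mm above table), then beyond its -x end the gap, then the dark steel end stop (22 by 64 mm, same top, locked). The gate closes the +y side
- gap_edge (a point): Middle of the top edge of the cassette's end wall, 60 mm above the table, axes as the shaker. The gap runs from here to -x, is 30 mm deep, open at both y ends; width 6.8 to 17.3 mm (6.8 mm + the setting of joint end_stop, which is hidden and differs each start): found by trying. A spacer (blade thickness along x) is home when its flange rests on cassette and stop, its origin level with this point
- cell1 (a point): Centre of the floor (30 mm above the table) of the cell nearest the gap; cells are 56 mm square inside, walls 30 mm high, 4 mm thick, but 14 mm at the gap end
- cell2 (a point): Same, middle cell (60 mm from its neighbours along the shaker's x)
- cell3 (a point): Same, the cell farthest from the gap
- gate (a joint): Angle of the clear, blue-edged gate: 0 shut, grows as it swings out to the shaker's +y. Panel 248 mm long, 8 to 10 mm thick, from 32 to 131 mm above the table. Swings easily (0.06 N m friction), stays where left; in the last 0.06 rad a sprung roller catch must be overcome (a few N at the free end), then it snaps in and holds below 0.01
- gate_hinge (a point): Point on the gate's upright hinge axis, 82 mm above the table, at the far (+x) end; its frame turns with the gate, -x along the gate to its free end, +y out of its outer face
- gate_push (a point): Point on the gate's outer face, 210 mm from the hinge axis, 92 mm above the table, where to push
- rack: Grey spacer rack, fixed. Origin on the table under its centre. Two rails along its x, 190 mm long, tops 55 mm above the table, inner faces 46 mm, outer faces 70 mm apart; blades hang between them, flanges rest on them, blade thickness along the rack's x. Four places at x = -60, -20, 20, 60 mm; any free spot along the rails will do
- spacer_6: Hanging gap spacer with a yellow grip, steel blade 6 mm thick. Origin: centre of its flange's underside. Below it the blade: 6 mm (x) by 38 mm (y), 24 mm deep, lower edge fully rounded. Flange 30 (x) by 70 (y) by 6 mm. Grip block on the flange 20 (x) by 26 (y) mm, top 36 mm above the origin. 80 g
- spacer_9: Hanging gap spacer with a green grip, steel blade 9 mm thick. Origin: centre of its flange's underside. Below it the blade: 9 mm (x) by 38 mm (y), 24 mm deep, lower edge fully rounded. Flange 30 (x) by 70 (y) by 6 mm. Grip block on the flange 20 (x) by 26 (y) mm, top 36 mm above the origin. 80 g
- spacer_12: Hanging gap spacer with a blue grip, steel blade 12 mm thick. Origin: centre of its flange's underside. Below it the blade: 12 mm (x) by 38 mm (y), 24 mm deep, lower edge fully rounded. Flange 30 (x) by 70 (y) by 6 mm. Grip block on the flange 20 (x) by 26 (y) mm, top 36 mm above the origin. 80 g
- spacer_15: Hanging gap spacer with a red grip, steel blade 15 mm thick. Origin: centre of its flange's underside. Below it the blade: 15 mm (x) by 38 mm (y), 24 mm deep, lower edge fully rounded. Flange 30 (x) by 70 (y) by 6 mm. Grip block on the flange 20 (x) by 26 (y) mm, top 36 mm above the origin. 80 g
- jar_1: Round closed sample jar, brick-red with a white cap, 48 mm diameter, 66 mm tall, about 200 g, with a heavy foot. Origin: centre of its underside, z up its axis. May be absent
- jar_2: Round closed sample jar, orange with a white cap, 48 mm diameter, 66 mm tall, about 200 g, with a heavy foot. Origin: centre of its underside, z up its axis. May be absent
- jar_3: Round closed sample jar, blue with a white cap, 48 mm diameter, 66 mm tall, about 200 g, with a heavy foot. Origin: centre of its underside, z up its axis. May be absent
- beaker_red: Bystander: beaker with red paint, 66 mm diameter, 90 mm tall; origin at its foot
- beaker_brown: Bystander: beaker with brown paint, 72 mm diameter, 100 mm tall; origin at its foot
- white_tub: Bystander: white tub, 60 mm diameter, 75 mm tall; origin at its foot
- amber_bottle: Bystander: amber bottle, 60 mm diameter, 130 mm tall; origin at its foot
There are look-alikes about, which are no part of the job. Leave any black or turquoise look-alike of the jar_2 alone.

How it is judged:
By the outcome, as a careful person would: the job done as asked, in the order asked, and still so for the second after the job is handed in, with the robot touching nothing.
Of jar_1, jar_2, jar_3 only 2 to 3 are there at a start; the rules pass over those that are not, and their reading is None.
At some moment in a run one of jar_1, jar_2, jar_3 may be knocked a few centimetres aside while the robot is not near it.
It also fails if it takes over 210 s, if anything falls off the work surface, if the arm or the gripper's body presses on something with over 40 N, if the wrist force passes 120 N, or if a joint passes its speed limit or range.

## Working session

There is one attempt and no reset: what is moved stays moved. The work goes in short steps, Python scripts to look and compute and a shell command to move; the robot and the scene stay as the last step left them, time stands still between calls to the robot, and variables do not carry over. Pictures are saved under pics/ and viewed, about 12 in all and at most 16, crops included, and the job is handed in when it is done.

```bash
ls; mkdir -p pics; cat > h.py <<'E'
import numpy as np, cv2
from station import sense, capture, find_in
def K(c):
    h=c["color"].shape[0]; f=h/2/np.tan(np.radians(c["vertical_fov"])/2); return f
def ray(c,uv):
    f=K(c);R=np.array(c["R"]);t=np.array(c["t"])
    d=R.T@np.array([(uv[0]-c["cx"])/f,(uv[1]-c["cy"])/f,1]); return -R.T@t,d
def atz(c,uv,z):
    o,d=ray(c,uv); return o+d*(z-o[2])/d[2]
def proj(c,X):
    p=np.array(c["R"])@np.array(X)+np.array(c["t"]); return K(c)*p[:2]/p[2]+[c["cx"],c["cy"]]
E
python3 - <<'E'
from h import *
for n in ("side","top"):
    c=capture(n); cv2.imwrite(f"pics/{n}0.png",c["color"])
    print(n,c["vertical_fov"],c["cx"],c["cy"],-np.array(c["R"]).T@c["t"])
    for k in "shaker gate rack spacer_6 spacer_9 spacer_12 spacer_15 jar_1 jar_2 jar_3 beaker_red".split():
        print(k,[(np.round(d["xy"]).tolist(),round(d["p"],2)) for d in find_in(n,k)][:6])
s=sense();print(s["tcp_pos"],np.round(s["ee_rot"],3),s["time_s"])
E
```

```text
pics
side 54.46407283607133 326.6185968081048 195.99075431275034 [ 0.32899337 -0.50727302  0.68327734]
shaker [([404.0, 331.0], 0.66), ([288.0, 209.0], 0.2)]
gate [([377.0, 232.0], 0.75)]
rack [([289.0, 208.0], 0.81)]
spacer_6 [([304.0, 187.0], 0.88), ([272.0, 195.0], 0.8), ([290.0, 192.0], 0.75), ([320.0, 183.0], 0.72), ([424.0, 194.0], 0.38)]
spacer_9 [([304.0, 187.0], 0.88), ([272.0, 195.0], 0.8), ([290.0, 192.0], 0.75), ([320.0, 183.0], 0.72), ([424.0, 194.0], 0.38)]
spacer_12 [([304.0, 187.0], 0.88), ([272.0, 195.0], 0.8), ([290.0, 192.0], 0.75), ([320.0, 183.0], 0.72), ([424.0, 194.0], 0.38)]
spacer_15 [([304.0, 187.0], 0.88), ([272.0, 195.0], 0.8), ([290.0, 192.0], 0.75), ([320.0, 183.0], 0.72), ([424.0, 194.0], 0.38)]
jar_1 [([334.0, 148.0], 0.98), ([309.0, 152.0], 0.9), ([252.0, 164.0], 0.76), ([252.0, 140.0], 0.65), ([284.0, 158.0], 0.61), ([272.0, 136.0], 0.59)]
jar_2 [([334.0, 148.0], 0.98), ([309.0, 152.0], 0.9), ([252.0, 164.0], 0.76), ([252.0, 140.0], 0.65), ([284.0, 158.0], 0.61), ([272.0, 136.0], 0.59)]
jar_3 [([334.0, 148.0], 0.98), ([309.0, 152.0], 0.9), ([252.0, 1
[... 650 characters left out ...]
r_15 [([289.0, 210.0], 0.75), ([289.0, 224.0], 0.7), ([288.0, 195.0], 0.6), ([297.0, 234.0], 0.56)]
jar_1 [([196.0, 216.0], 0.88), ([186.0, 243.0], 0.76), ([230.0, 160.0], 0.72), ([223.0, 246.0], 0.68), ([228.0, 218.0], 0.67), ([229.0, 190.0], 0.53)]
jar_2 [([196.0, 216.0], 0.88), ([186.0, 243.0], 0.76), ([230.0, 160.0], 0.72), ([223.0, 246.0], 0.68), ([228.0, 218.0], 0.67), ([229.0, 190.0], 0.53)]
jar_3 [([196.0, 216.0], 0.88), ([186.0, 243.0], 0.76), ([230.0, 160.0], 0.72), ([223.0, 246.0], 0.68), ([228.0, 218.0], 0.67), ([229.0, 190.0], 0.53)]
beaker_red [([272.0, 146.0], 0.73)]
[0.18988503 0.59545226 0.22254871] [[-0.304 -0.953 -0.   ]
 [-0.953  0.304  0.   ]
 [-0.     0.    -1.   ]] 1.2
```

```bash
python3 - <<'E'
import cv2
a=cv2.imread("pics/top0.png"); cv2.imwrite("pics/top0c.png",cv2.resize(a[100:300,150:550],None,fx=2,fy=2,interpolation=cv2.INTER_CUBIC))
a=cv2.imread("pics/side0.png"); cv2.imwrite("pics/side0c.png",cv2.resize(a[100:400,180:560],None,fx=2,fy=2,interpolation=cv2.INTER_CUBIC))
E
```

```text
(no output)
```

View pics/top0c.png

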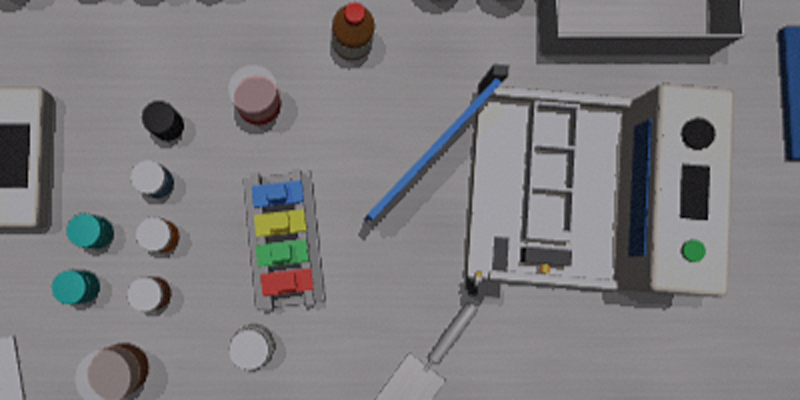

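View pics/side0c.png

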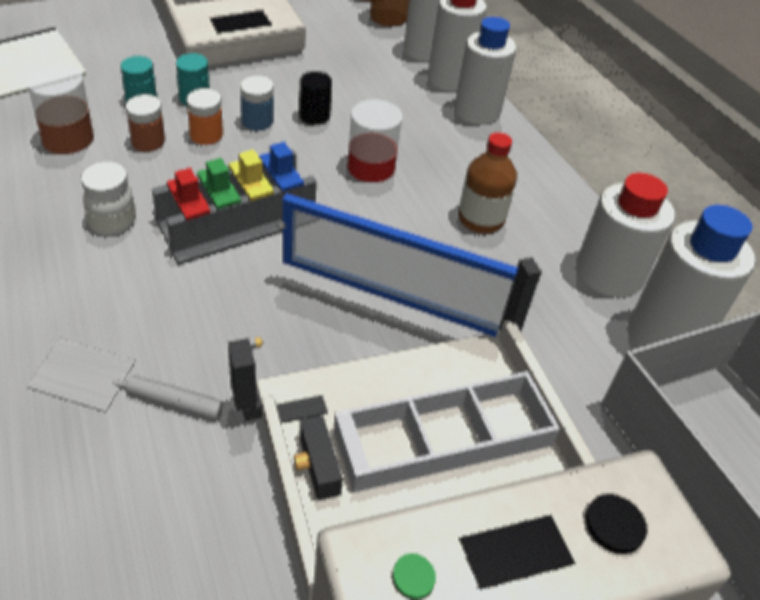

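```bash
cat >> h.py <<'E'
def blob(img,uv,mask,r):
    u,v=map(int,uv); m=np.zeros(mask.shape,np.uint8); m[v-r:v+r+1,u-r:u+r+1]=mask[v-r:v+r+1,u-r:u+r+1]
    n,l,s,c=cv2.connectedComponentsWithStats(m)
    if n<2: return None,0
    k=1+np.argmax(s[1:,4]); return c[k],s[k,4]
E
python3 - <<'E'
from h import *
c=capture("top"); im=c["color"]; hsv=cv2.cvtColor(im,cv2.COLOR_BGR2HSV)
H,S,V=cv2.split(hsv)
for k,p in dict(blue=(225,189),orange=(227,217),red=(224,247)).items():
    print(k,"V",V[p[1],p[0]],"bg",V[p[1]-14,p[0]+14])
    m=((V>165)&(S<60)).astype(np.uint8)
    ct,a=blob(im,p,m,11); print(ct,a, atz(c,ct,.066) if a else 0)
g={}
for k,(lo,hi),p in (("blue",(100,120),(289,197)),("yellow",(22,32),(290,210)),("green",(50,80),(291,226)),("red",(170,185),(293,240))):
    hh=H.astype(int); hh[hh<5]+=180
    m=((hh>=lo)&(hh<=hi)&(S>90)).astype(np.uint8); ct,a=blob(im,p,m,14)
    print(k,ct,a,atz(c,ct,.065))
for n,p in dict(hinge=(150+497/2,100+82/2),free=(150+368/2,100+219/2)).items(): print(n,atz(c,p,.131))
t=cv2.resize(im[140:245,385:455],None,fx=4.2,fy=4.2,interpolation=cv2.INTER_CUBIC)
t=cv2.rotate(t,cv2.ROTATE_90_CLOCKWISE)
s=cv2.imread("pics/side0.png")[280:350,320:465]; s=cv2.resize(s,None,fx=4.2,fy=4.2,interpolation=cv2.INTER_CUBIC)
o=np.zeros((600,620,3),np.uint8); o[:t.shape[0],:t.shape[1]]=t; o[300:300+s.shape[0],:s.shape[1]]=s
cv2.imwrite("pics/cass.png",o)
E
```

```text
blue V 166 bg 141
[225.72413793 189.03448276] 58 [0.58477397 0.37014929 0.066     ]
orange V 164 bg 138
[228.42857143 218.23809524] 42 [0.50419945 0.36111593 0.066     ]
red V 165 bg 137
[226.09677419 248.67741935] 31 [0.42156016 0.3658038  0.066     ]
blue [288.37102473 196.60777385] 283 [0.56340918 0.1974663  0.065     ]
yellow [289.67697595 210.96219931] 291 [0.52371619 0.19371813 0.065     ]
green [290.80505415 226.16245487] 277 [0.4820091  0.19047682 0.065     ]
red [292.83448276 240.57241379] 290 [0.442764   0.18481047 0.065     ]
hinge [ 0.70246417 -0.09570813  0.131     ]
free [0.5225585  0.07527084 0.131     ]
```

View pics/cass.png

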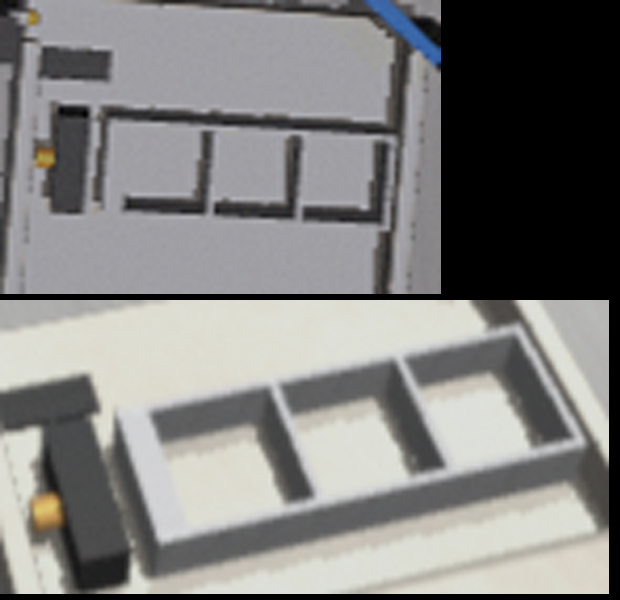

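```bash
python3 - <<'E'
from h import *
from scipy.optimize import least_squares
cs=capture("side"); c=capture("top")
sc=lambda p:(320+(p[0]+.5)/4.2-.5, 280+(p[1]-300+.5)/4.2-.5)
tc=lambda p:(385+(p[1]+.5)/4.2-.5, 140+(440-p[0]+.5)/4.2-.5)
L=[(-75,32),(-75,-32),(119,-32),(119,32)]
S=[sc(p) for p in [(117,412),(155,543),(584,440),(517,328)]]
T=[tc(p) for p in [(98,107),(90,212),(388,226),(399,128)]]
def W(q,l,z):
    a=q[2]; x,y=np.array(l)/1000; return [q[0]+x*np.cos(a)-y*np.sin(a),q[1]+x*np.sin(a)+y*np.cos(a),z]
def res(q,ws=1,wt=.5):
    return np.concatenate([ws*(proj(cs,W(q,l,.06))-s) for l,s in zip(L,S)]+[wt*(proj(c,W(q,l,.06))-t) for l,t in zip(L,T)])
for w in ((1,.5),(1,0),(0,1)):
    r=least_squares(res,[.55,-.15,0],args=w); print(np.round(r.x,4),np.degrees(r.x[2])); print(np.round(res(r.x,1,1).reshape(-1,2).T,1))
    q=r.x; 
    print("gapedge",np.round(W(q,(-75,0),.06),4),"stopedges in shaker x:",[ (np.array([[np.cos(q[2]),np.sin(q[2])],[-np.sin(q[2]),np.cos(q[2])]])@(atz(cs,sc(p),.06)[:2]-q[:2])).round(4) for p in [(92,415),(130,555)]])
im=c["color"]; g=cv2.GaussianBlur(im,(3,3),0); V=g.max(2).astype(int); Sx=V-g.min(2)
for k,p in dict(blue=(226,189),orange=(228,218),red=(225,248)).items():
    for th in (148,152,156):
        m=((V>th)&(Sx<35)).astype(np.uint8); ct,a=blob(im,p,m,12); print(k,th,a,ct.round(1),atz(c,ct,.066).round(4))
# side caps
im=cs["color"]; V=im.max(2).astype(int); Sx=V-im.min(2)
for k,p in dict(blue=(308,143),orange=(282,150),red=(252,152)).items():
    m=((V>165)&(Sx<40)).astype(np.uint8); ct,a=blob(im,p,m,10); print("side",k,a,ct.round(1),atz(cs,ct,.060).round(4))
E
```

```text
[ 0.5739 -0.1864 -0.0841] -4.818882084834959
[[-1.4  0.1  0.3 -0.1  3.5  1.5  1.6  2.3]
 [-0.7  0.   0.7 -1.5 -2.5 -2.5 -0.3  0.5]]
gapedge [ 0.4992 -0.1801  0.06  ] stopedges in shaker x: [array([-0.0839,  0.0311]), array([-0.0865, -0.0345])]
[ 0.5742 -0.1871 -0.0832] -4.769552090985281
[[-1.2  0.4  0.6  0.2  3.7  1.8  1.8  2.5]
 [-0.4  0.3  0.9 -1.3 -2.5 -2.6 -0.4  0.4]]
gapedge [ 0.4994 -0.1808  0.06  ] stopedges in shaker x: [array([-0.0841,  0.0319]), array([-0.0868, -0.0338])]
[ 0.5706 -0.18   -0.0895] -5.129126686500867
[[-4.3 -3.3 -3.2 -3.1  1.  -0.9 -0.4  0.3]
 [-3.3 -2.9 -1.4 -3.4 -1.3 -1.2  1.   1.6]]
gapedge [ 0.4959 -0.1733  0.06  ] stopedges in shaker x: [array([-0.0801,  0.0246]), array([-0.0824, -0.041 ])]
blue 148 202 [222.8 187.6] [0.5887 0.3784 0.066 ]
blue 152 193 [222.9 187.7] [0.5884 0.3781 0.066 ]
blue 156 176 [223.  187.8] [0.5882 0.3777 0.066 ]
orange 148 206 [225.5 216.4] [0.5092 0.3693 0.066 ]
orange 152 195 [225.6 216.6] [0.5088 0.3688 0.066 ]
orange 156 177 [225.7 216.5] [0.5089 0.3687 0.066 ]
red 148 207 [221.2 246.8] [0.4266 0.3792 0.066 ]
red 152 193 [221.3 246.8] [0.4266 0.379  0.066 ]
red 156 182 [221.3 246.9] [0.4265 0.3788 0.066 ]
side blue 293 [308.3 140.5] [0.5938 0.3872 0.06  ]
side orange 205 [284.6 147.8] [0.5204 0.3725 0.06  ]
side red 191 [254.  151.2] [0.4365 0.3824 0.06  ]
```

```bash
python3 - <<'E'
import h; from h import *
from scipy.optimize import least_squares
cs=capture("side"); c=capture("top")
sc=lambda p:(320+(p[0]+.5)/4.2-.5, 280+(p[1]-300+.5)/4.2-.5)
tc=lambda p:(385+(p[1]+.5)/4.2-.5, 140+(440-p[0]+.5)/4.2-.5)
L=[(-75,32),(-75,-32),(119,-32),(119,32)]
S=[sc(p) for p in [(117,412),(155,543),(584,440),(517,328)]]
T=[tc(p) for p in [(98,107),(90,212),(388,226),(399,128)]]
jt=[(222.9,187.7),(225.6,216.6),(221.3,246.8)]; js=[(308.3,140.5),(284.6,147.8),(254,151.2)]
def W(q,l,z):
    a=q[2]; x,y=np.array(l)/1000; return [q[0]+x*np.cos(a)-y*np.sin(a),q[1]+x*np.sin(a)+y*np.cos(a),z]
def P(c,X,k):
    f=K(c);p=np.array(c["R"])@np.array(X)+np.array(c["t"]);n=p[:2]/p[2];r=np.hypot(*n)
    if k=="fish": s=np.arctan(r)/r
    else: s=1+k*r*r
    return f*n*s+[c["cx"],c["cy"]]
def res(q,m=None):
    ks,kt=(m if m else q[9:11])
    o=[P(cs,W(q,l,.06),ks)-s for l,s in zip(L,S)]+[P(c,W(q,l,.06),kt)-t for l,t in zip(L,T)]
    for i in range(3):
        X=q[3+2*i:5+2*i]
        o+=[P(cs,[*X,.060],ks)-js[i],P(c,[*X,.066],kt)-jt[i]]
    return np.concatenate(o)
q0=[.57,-.18,-.08,.59,.38,.51,.37,.43,.38]
for m in ((0,0),("fish","fish"),("fish",0),(0,"fish"),None):
    r=least_squares(res,q0+([] if m else [0,0]),args=(m,)); print(m,r.cost.round(2),r.x.round(4)); print(res(r.x,m).reshape(-1,2).T.round(1))
E
```

```text
(0, 0) 27.32 [ 0.5733 -0.185  -0.0858  0.5903  0.38    0.5142  0.3694  0.4315  0.3795]
[[-2.  -0.6 -0.4 -0.7  2.9  1.   1.2  1.8 -0.4 -0.7 -1.9 -0.1 -1.7 -0.2]
 [-1.3 -0.7  0.2 -1.9 -2.3 -2.3 -0.   0.7  1.6 -0.7  1.  -2.   0.9 -1.8]]
('fish', 'fish') 56.5 [ 0.5749 -0.1966 -0.1092  0.5912  0.385   0.5137  0.3738  0.4286  0.3859]
[[ 0.6  0.6 -4.7 -1.4  4.2  0.4  1.1  3.8 -0.5 -0.4 -2.1  0.2 -1.9  0.1]
 [-0.3 -2.3 -1.3 -0.6 -3.6 -3.3  1.7  1.5  1.  -0.7  0.6 -2.1  0.5 -1.9]]
('fish', 0) 97.2 [ 0.5748 -0.1928 -0.105   0.5903  0.3805  0.5138  0.37    0.4301  0.3806]
[[-0.2 -0.1 -5.7 -2.5  5.2  3.2  4.7  5.4 -0.3 -0.9 -1.7 -0.3 -1.  -0.6]
 [-1.7 -3.9 -3.  -2.2 -3.1 -2.6 -0.2  0.1  1.9 -0.6  1.4 -1.9  1.5 -1.3]]
(0, 'fish') 33.66 [ 0.5733 -0.1878 -0.0877  0.5912  0.3845  0.5141  0.3731  0.4302  0.3845]
[[-1.4 -0.1  0.5  0.2  1.8 -2.  -2.5  0.1 -0.6 -0.2 -2.3  0.4 -2.5  0.6]
 [-0.1  0.7  1.7 -0.6 -2.7 -2.9  1.8  2.1  0.7 -0.7  0.3 -2.3 -0.  -2.5]]
None 24.07 [ 0.5732 -0.1849 -0.084   0.5906  0.3811  0.5142  0.3702  0.4313  0.3806
  0.0343 -0.082 ]
[[-2.1 -0.5  0.4 -0.3  2.4 -0.  -0.2  1.  -0.5 -0.6 -2.   0.  -1.9  0. ]
 [-1.   0.   0.9 -1.6 -2.3 -2.4  0.5  1.1  1.3 -0.7  0.8 -2.1  0.6 -2. ]]
```

```bash
cat >> h.py <<'E'
SY=-4.82
def plan(*tg,yaw=None):
    "each tg = x,y,z (m); tool x yaw in deg world (default shaker -y). prints turn about tool z, then shift mm per leg"
    yaw=SY-90 if yaw is None else yaw
    s=sense(); p=np.array(s["tcp_pos"]); R=np.array(s["ee_rot"]); cur=np.degrees(np.arctan2(R[1,0],R[0,0]))
    d=(yaw-cur+180)%360-180; print("turn tool z %.2f"%-d, "tilt",R[:,2].round(3), "p",p.round(4),"t",s["time_s"])
    a=np.radians(yaw); X=np.array([np.cos(a),np.sin(a),0]); Y=np.array([np.sin(a),-np.cos(a),0])
    for t in tg:
        e=np.array(t)-p; print(np.round([e@X*1e3,e@Y*1e3,-e[2]*1e3],1)); p=np.array(t)
E
python3 -c "
from h import *
plan((.4315,.3795,.16),(.4315,.3795,.034))"
```

```text
turn tool z -12.87 tilt [-0.  0. -1.] p [0.1899 0.5954 0.2226] t 1.45
[ 194.9 -258.9   62.6]
[  0.   0. 126.]
```

```bash
python3 -m creep '[[0,0,0,0,0,-6.43,1],[0,0,0,0,0,-6.44,1],[30,-40,10,0,0,0,1],[30,-40,10,0,0,0,1],[30,-40,10,0,0,0,1],[30,-40,10,0,0,0,1],[30,-40,10,0,0,0,1],[25,-34,7.6,0,0,0,1],[19.9,-24.9,5,0,0,0,1],[0,0,0,0,0,0,1]]'
python3 - <<'E'
from h import *
plan((.4315,.3795,.16),(.4315,.3795,.034))
T=np.array(sense()["tcp_pos"])
o=[]
for n in ("side","top"):
    c=capture(n); u=proj(c,T); print(n,u.round(1)); u=u.astype(int)
    o.append(cv2.resize(c["color"][max(u[1]-45,0):u[1]+65,u[0]-60:u[0]+60],(480,440),interpolation=cv2.INTER_CUBIC))
    print(max(u[1]-45,0),u[0]-60)
cv2.imwrite("pics/j1.png",cv2.resize(np.hstack(o),(800,367)))
E
```

```text
time_s: 2.7
tcp_pos: [0.4326, 0.3778, 0.1595]
ee_rot: [[-0.087, -0.996, -0.001], [-0.996, 0.087, -0.001], [0.001, 0.001, -1.0]]
wrist_force: [-0.8, -0.3, 0.7]
gripper_width: 0.998
turn tool z -0.19 tilt [-0.001 -0.001 -1.   ] p [0.4326 0.3778 0.1595] t 2.7
[-1.6  1.2 -0.5]
[  0.   0. 126.]
side [248.6 120.6]
75 188
top [212.5 245.4]
200 152
```

View pics/j1.png

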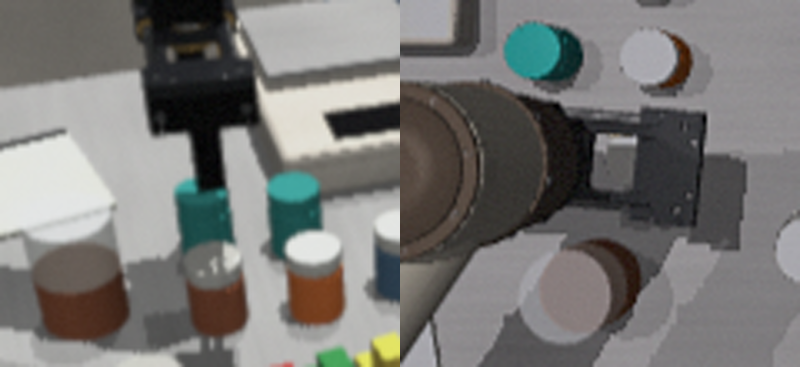

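```bash
python3 - <<'E'
from h import *
c=capture("side"); im=c["color"]; T=np.array(sense()["tcp_pos"])
print("near tip",proj(c,T+[0.004,-.047,0]),"far tip",proj(c,T+[-.004,.047,0]))
# observed finger dark columns at rows
g=im.max(2)
for r in (118,122,126,130,132): 
    k=np.where(g[r,235:270]<60)[0]+235; print(r,k.min() if len(k) else None,k.max() if len(k) else None)
# jar red body edges from saturation rows
hsv=cv2.cvtColor(im,cv2.COLOR_BGR2HSV)
for r in (160,164,168):
    k=np.where(hsv[r,238:270,1]>100)[0]+238; print("jar",r,k.min(),k.max())
# jar centre column at z=.03 predicted for y=.3795
for z in (.02,.035): print(proj(c,(.4315,.3795,z)))
E
```

```text
near tip [253.02661404 129.11431172] far tip [243.14454532 111.32509657]
118 245 253
122 246 253
126 247 253
130 247 254
132 None None
jar 160 258 260
jar 164 245 260
jar 168 246 261
[253.92257692 163.79324903]
[253.34146731 159.47378353]
```

```bash
python3 -m creep '[[-1.6,2.5,5,0,0,-0.2,1],[0,0,25,0,0,0,1],[0,0,35,0,0,0,1],[0,0,35,0,0,0,1],[0,0,18,0,0,0,1],[0,0,7.5,0,0,0,1],[0,0,0,0,0,0,0],[0,0,0,0,0,0,0],[0,0,0,0,0,0,0],[0,0,0,0,0,0,0]]'
python3 -m creep '[[0,0,0,0,0,0,0],[0,0,0,0,0,0,0],[0,0,-15,0,0,0,0],[0,0,-35,0,0,0,0],[0,0,-35,0,0,0,0],[0,0,-35,0,0,0,0],[0,0,0,0,0,0,0],[0,0,0,0,0,0,0],[0,0,0,0,0,0,0],[0,0,0,0,0,0,0]]'
python3 - <<'E'
from h import *
import math
q=(.5735,-.1855,math.radians(SY))
def S(x,y,z): return (q[0]+x*math.cos(q[2])-y*math.sin(q[2]),q[1]+x*math.sin(q[2])+y*math.cos(q[2]),z)
plan(S(87,0,.16) if 0 else S(.087,0,.16),S(.087,0,.067))
c=capture("side"); cv2.imwrite("pics/j2.png",cv2.resize(c["color"][60:260,180:420],None,fx=2.5,fy=2.5))
E
```

```text
time_s: 4.1
tcp_pos: [0.4293, 0.3811, 0.0351]
ee_rot: [[-0.081, -0.997, 0.0], [-0.997, 0.081, 0.0], [-0.0, -0.0, -1.0]]
wrist_force: [-0.4, -3.2, 2.6]
gripper_width: 0.63
time_s: 5.35
tcp_pos: [0.4288, 0.3809, 0.1532]
ee_rot: [[-0.081, -0.997, -0.001], [-0.997, 0.081, -0.002], [0.002, 0.001, -1.0]]
wrist_force: [-0.9, 0.2, -1.8]
gripper_width: 0.545
turn tool z 0.20 tilt [-0.001 -0.002 -1.   ] p [0.4288 0.3809 0.1532] t 5.35
[ 552.2 -278.8   -6.8]
[ 0.  0. 93.]
```

View pics/j2.png

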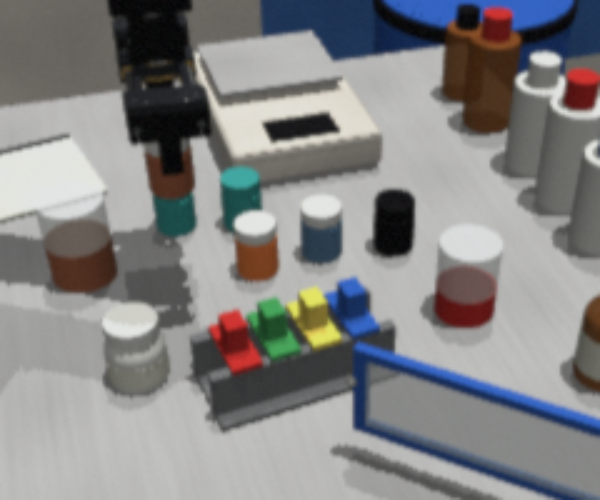

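```bash
python3 -m creep '[[0,0,-30,0,0,0,0],[20,-10,-16,0,0,0.2,0],[50,-25,0,0,0,0,0],[58,-30,0,0,0,0,0],[58,-30,0,0,0,0,0],[58,-30,0,0,0,0,0],[58,-30,0,0,0,0,0],[58,-30,0,0,0,0,0],[58,-30,0,0,0,0,0],[58,-30,0,0,0,0,0]]'
python3 -m creep '[[50,-25,0,0,0,0,0],[26.2,-8.8,0,0,0,0,0],[0,0,0,0,0,0,0],[0,0,0,0,0,0,0],[0,0,0,0,0,0,0],[0,0,0,0,0,0,0],[0,0,0,0,0,0,0],[0,0,0,0,0,0,0],[0,0,0,0,0,0,0],[0,0,0,0,0,0,0]]'
cat >> h.py <<'E'
import math
Q=(.5735,-.1855,math.radians(SY))
def S(x,y,z): return (Q[0]+x*math.cos(Q[2])-y*math.sin(Q[2]),Q[1]+x*math.sin(Q[2])+y*math.cos(Q[2]),z)
E
python3 - <<'E'
from h import *
plan(S(.087,0,.16),S(.087,0,.067))
o=[]
for n,r in (("side",(180,380,300,500)),("top",(80,280,310,510))):
    c=capture(n); o.append(cv2.resize(c["color"][r[0]:r[1],r[2]:r[3]],(400,400),interpolation=cv2.INTER_CUBIC))
    im=o[-1]
cv2.imwrite("pics/j3.png",np.hstack(o))
E
```

```text
time_s: 6.65
tcp_pos: [0.6256, -0.0985, 0.2002]
ee_rot: [[-0.085, -0.996, -0.001], [-0.996, 0.085, 0.0], [-0.0, 0.001, -1.0]]
wrist_force: [1.3, 0.9, -2.1]
gripper_width: 0.54
time_s: 7.9
tcp_pos: [0.6531, -0.1743, 0.2004]
ee_rot: [[-0.084, -0.996, -0.0], [-0.996, 0.084, -0.0], [0.0, 0.0, -1.0]]
wrist_force: [-0.4, 0.5, -3.1]
gripper_width: 0.54
turn tool z -0.00 tilt [-0. -0. -1.] p [ 0.6531 -0.1743  0.2004] t 7.9
[17.9 -8.6 40.4]
[ 0.  0. 93.]
```

View pics/j3.png

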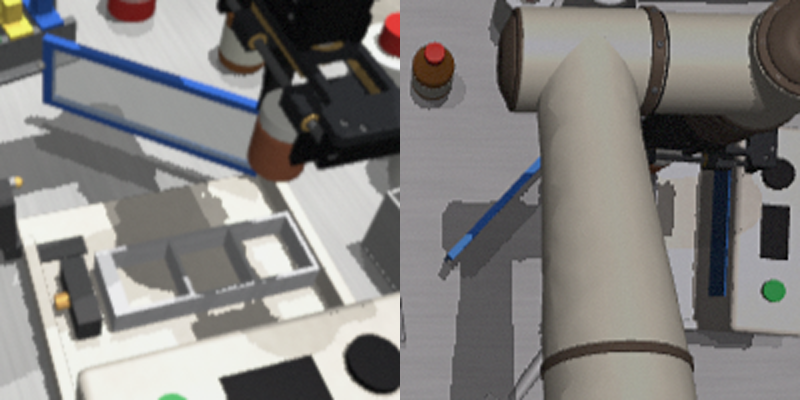

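```bash
python3 -m creep '[[17.9,-8.6,0,0,0,0,0],[0,0,10,0,0,0,0],[0,0,35,0,0,0,0],[0,0,25,0,0,0,0],[0,0,13,0,0,0,0],[0,0,0,0,0,0,0],[0,0,0,0,0,0,0],[0,0,0,0,0,0,0],[0,0,0,0,0,0,0],[0,0,0,0,0,0,0]]'
cat >> h.py <<'E'
def over(name,r,f,curves,cam="side"):
    c=capture(cam); im=cv2.resize(c["color"][r[0]:r[1],r[2]:r[3]],None,fx=f,fy=f,interpolation=cv2.INTER_CUBIC)
    for pts,col in curves:
        p=np.array([(proj(c,X)-[r[2],r[0]]+.5)*f-.5 for X in pts]).round().astype(np.int32)
        cv2.polylines(im,[p],True,col,1)
    cv2.imwrite(name,im)
def circ(x,y,z,r=.024): return [(x+r*math.cos(a),y+r*math.sin(a),z) for a in np.linspace(0,2*np.pi,40)]
CAS=[S(a,b,.06) for a,b in ((-.075,.032),(-.075,-.032),(.119,-.032),(.119,.032))]
E
python3 - <<'E'
from h import *
plan(S(.087,0,.067))
T=sense()["tcp_pos"]
over("pics/j4.png",(215,350,320,480),4.5,[(CAS,(0,255,0)),(circ(T[0],T[1],T[2]-.0345),(0,0,255)),(circ(T[0],T[1],T[2]+.0315),(255,0,255))])
E
```

```text
time_s: 9.25
tcp_pos: [0.6603, -0.1928, 0.1179]
ee_rot: [[-0.084, -0.996, 0.001], [-0.996, 0.084, -0.0], [-0.0, -0.001, -1.0]]
wrist_force: [0.1, 0.3, -1.5]
gripper_width: 0.546
turn tool z 0.00 tilt [ 0.001 -0.    -1.   ] p [ 0.6603 -0.1928  0.1179] t 9.25
[-0.   0.1 50.9]
```

View pics/j4.png

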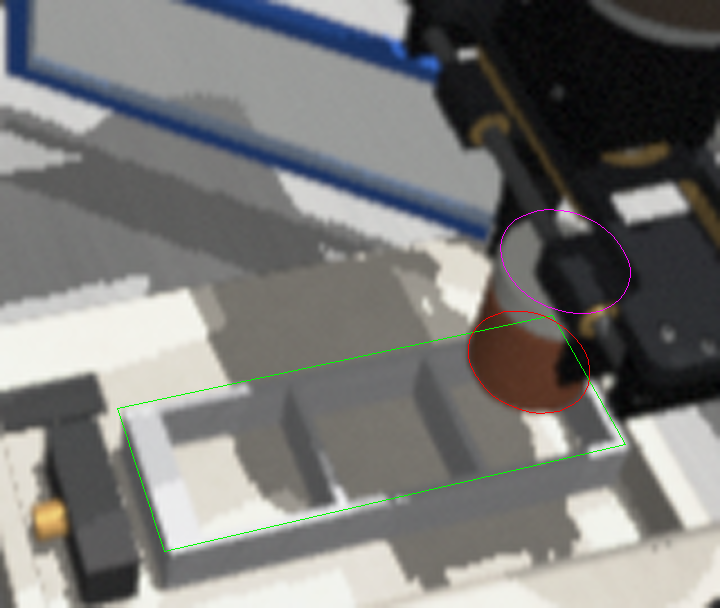

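```bash
sed -i 's/^Q=.*/Q=(.5741,-.1869,math.radians(SY))/' h.py
python3 -m creep '[[1.5,-0.5,8,0,0,0,0],[0,0,14,0,0,0,0],[0,0,12,0,0,0,0],[0,0,8,0,0,0,0],[0,0,5,0,0,0,0],[0,0,3,0,0,0,0],[0,0,2,0,0,0,0],[0,0,0,0,0,0,0],[0,0,0,0,0,0,0],[0,0,0,0,0,0,0]]'
```

```text
time_s: 10.55
tcp_pos: [0.6607, -0.1944, 0.0657]
ee_rot: [[-0.084, -0.996, 0.001], [-0.996, 0.084, -0.0], [0.0, -0.001, -1.0]]
wrist_force: [0.6, -0.4, -2.2]
gripper_width: 0.544
```

```bash
python3 -m creep '[[0,0,0.5,0,0,0,0.7],[0,0,0,0,0,0,1],[0,0,0,0,0,0,1],[0,0,-15,0,0,0,1],[0,0,-40,0,0,0,1],[0,0,-50,0,0,0,1],[0,0,-30,0,0,0,1],[0,0,0,0,0,0,1],[0,0,0,0,0,0,1],[0,0,0,0,0,0,1]]'
python3 - <<'E'
from h import *
c=capture("side"); im=c["color"]; hsv=cv2.cvtColor(im,cv2.COLOR_BGR2HSV)
print([(np.round(d["xy"]).tolist(),round(d["p"],2)) for d in find_in("side","jar_2")])
plan((.512,.3705,.18))
over("pics/j5.png",(100,345,200,480),2.4,[(circ(.512,.3705,.0),(0,0,255)),(circ(.5885,.3805,.0),(255,0,0)),(circ(*S(.087,0,.03)),(0,0,255)),(circ(.512,.3705,.066),(0,0,255)),(circ(.5885,.3805,.066),(255,0,0))])
E
```

```text
time_s: 11.8
tcp_pos: [0.6598, -0.1943, 0.1985]
ee_rot: [[-0.084, -0.996, -0.003], [-0.996, 0.084, 0.0], [-0.0, 0.003, -1.0]]
wrist_force: [-0.6, 0.8, -0.5]
gripper_width: 0.998
[([334.0, 152.0], 0.88), ([439.0, 300.0], 0.85), ([307.0, 152.0], 0.75), ([283.0, 159.0], 0.71), ([251.0, 141.0], 0.65)]
turn tool z -0.01 tilt [-0.002  0.    -1.   ] p [ 0.6601 -0.1944  0.1986] t 11.9
[-550.4  195.    18.6]
```

View pics/j5.png

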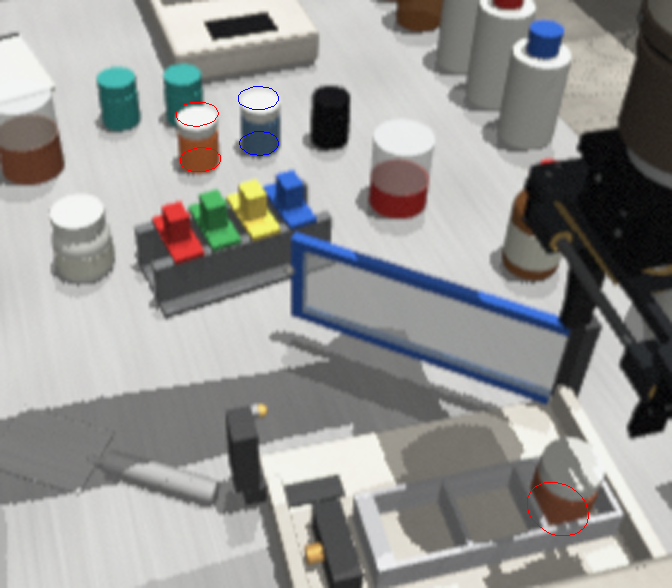

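```bash
python3 -m creep '[[-25,9,0,0,0,0,1],[-55,19,0,0,0,0,1],[-58,20,0,0,0,0,1],[-58,20,0,0,0,0,1],[-58,20,0,0,0,0,1],[-58,20,0,0,0,0,1],[-58,20,0,0,0,0,1],[-58,20,0,0,0,0,1],[-58,20,10,0,0,0,1],[-45,17,20,0,0,0,1]]'
python3 -c "
from h import *
plan((.5125,.374,.034))"
```

```text
time_s: 13.2
tcp_pos: [0.5205, 0.353, 0.1703]
ee_rot: [[-0.083, -0.997, 0.002], [-0.997, 0.083, 0.001], [-0.002, -0.002, -1.0]]
wrist_force: [0.4, 0.6, 0.5]
gripper_width: 0.999
turn tool z 0.08 tilt [ 0.002  0.001 -1.   ] p [0.5205 0.353  0.1703] t 13.2
[-20.2   9.7 136.3]
```

```bash
python3 -m creep '[[-15,6.8,10,0,0,0,1],[-7,3,25,0,0,0,1],[0,0,40,0,0,0,1],[0,0,35,0,0,0,1],[0,0,16,0,0,0,1],[0,0,8,0,0,0,1],[0,0,0,0,0,0,1],[0,0,0,0,0,0,0],[0,0,0,0,0,0,0],[0,0,0,0,0,0,0]]'
python3 -m creep '[[0,0,0,0,0,0,0],[0,0,0,0,0,0,0],[0,0,0,0,0,0,0],[0,0,-15,0,0,0,0],[0,0,-40,0,0,0,0],[0,0,-50,0,0,0,0],[0,0,-45,0,0,0,0],[0,0,-16,0,0,0,0],[0,0,0,0,0,0,0],[0,0,0,0,0,0,0]]'
python3 -c "
from h import *
plan(S(.027,0,.2),S(.027,0,.066))"
```

```text
time_s: 14.45
tcp_pos: [0.5131, 0.3733, 0.0366]
ee_rot: [[-0.084, -0.996, 0.001], [-0.996, 0.084, 0.001], [-0.001, -0.001, -1.0]]
wrist_force: [-0.3, 0.4, 0.5]
gripper_width: 0.743
time_s: 15.7
tcp_pos: [0.5119, 0.3724, 0.1993]
ee_rot: [[-0.084, -0.996, -0.004], [-0.996, 0.084, -0.003], [0.003, 0.003, -1.0]]
wrist_force: [0.6, -0.1, -2.6]
gripper_width: 0.54
turn tool z -0.02 tilt [-0.004 -0.003 -1.   ] p [0.5119 0.3724 0.1993] t 15.7
[ 552.1 -136.    -0.7]
[  0.   0. 134.]
```

```bash
python3 -m creep '[[25,-6,0,0,0,0,0],[55,-13.5,0,0,0,0,0],[58,-14.3,0,0,0,0,0],[58,-14.3,0,0,0,0,0],[58,-14.3,0,0,0,0,0],[58,-14.3,0,0,0,0,0],[58,-14.3,0,0,0,0,0],[58,-14.3,0,0,0,0,0],[58,-14.3,0,0,0,0,0],[40,-9.9,0,0,0,0,0]]'
python3 -m creep '[[26,-6.4,5,0,0,0,0],[0,0,20,0,0,0,0],[0,0,35,0,0,0,0],[0,0,20,0,0,0,0],[0,0,5,0,0,0,0],[0,0,0,0,0,0,0],[0,0,0,0,0,0,0],[0,0,0,0,0,0,0],[0,0,0,0,0,0,0],[0,0,0,0,0,0,0]]'
python3 -c "
from h import *
plan(S(.027,0,.0665))"
```

```text
time_s: 16.95
tcp_pos: [0.5963, -0.1654, 0.2002]
ee_rot: [[-0.087, -0.996, -0.003], [-0.996, 0.087, 0.0], [0.0, 0.003, -1.0]]
wrist_force: [1.1, 2.2, -2.2]
gripper_width: 0.543
time_s: 18.2
tcp_pos: [0.602, -0.1884, 0.1172]
ee_rot: [[-0.084, -0.996, 0.0], [-0.996, 0.084, -0.0], [-0.0, -0.0, -1.0]]
wrist_force: [-0.9, 0.3, -2.3]
gripper_width: 0.543
turn tool z 0.00 tilt [ 0. -0. -1.] p [ 0.602  -0.1884  0.1172] t 18.2
[ 0.8  1.  50.7]
```

```bash
python3 -m creep '[[0.8,1,8,0,0,0,0],[0,0,15,0,0,0,0],[0,0,12,0,0,0,0],[0,0,8,0,0,0,0],[0,0,4,0,0,0,0],[0,0,2.5,0,0,0,0],[0,0,1,0,0,0,0],[0,0,0,0,0,0,0],[0,0,0,0,0,0,0.7],[0,0,0,0,0,0,1]]'
python3 -m creep '[[0,0,0,0,0,0,1],[0,0,0,0,0,0,1],[0,0,-15,0,0,0,1],[0,0,-40,0,0,0,1],[-20,2,-50,0,0,0,1],[-55,10,-28,0,0,0,1],[-58,11,0,0,0,0,1],[-58,11,0,0,0,0,1],[-58,11,0,0,0,0,1],[-58,11,0,0,0,0,1]]'
python3 - <<'E'
from h import *
plan((.589,.384,.16),(.589,.384,.0345))
over("pics/j6.png",(100,345,200,480),2.4,[(circ(.589,.384,.0),(255,0,0)),(circ(.589,.384,.066),(255,0,0))])
E
```

```text
time_s: 19.45
tcp_pos: [0.6003, -0.1892, 0.0666]
ee_rot: [[-0.084, -0.996, -0.001], [-0.996, 0.084, 0.0], [0.0, 0.001, -1.0]]
wrist_force: [0.7, 0.6, -0.9]
gripper_width: 0.689
time_s: 20.7
tcp_pos: [0.5707, 0.1233, 0.201]
ee_rot: [[-0.084, -0.996, 0.002], [-0.996, 0.084, 0.001], [-0.001, -0.002, -1.0]]
wrist_force: [0.9, -0.0, 0.4]
gripper_width: 1.003
turn tool z 0.01 tilt [ 0.002  0.001 -1.   ] p [0.5707 0.1233 0.201 ] t 20.7
[-261.3    3.7   41. ]
[  0.    0.  125.5]
```

View pics/j6.png

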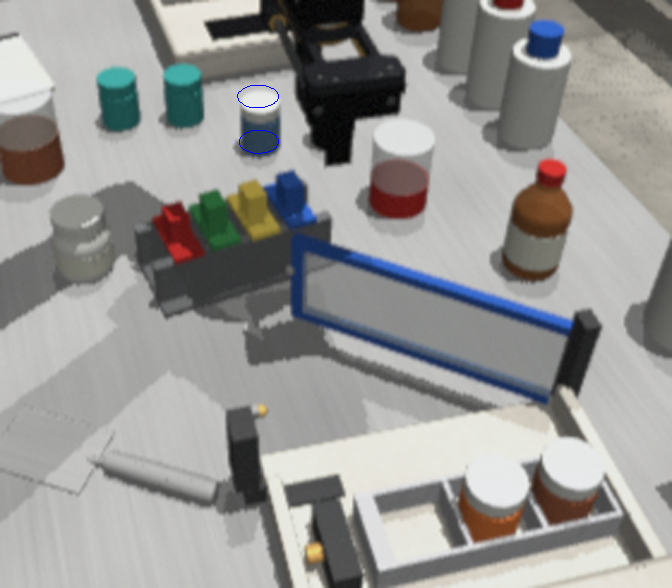

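```bash
python3 -m creep '[[-58,0.5,0,0,0,0,1],[-58,0.5,5,0,0,0,1],[-58,0.5,10,0,0,0,1],[-50,0.5,25,0,0,0,1],[-30,0.5,25,0,0,0,1],[-6.2,0,35,0,0,0,1],[0,0,35,0,0,0,1],[0,0,20,0,0,0,1],[0,0,11,0,0,0,1],[0,0,0,0,0,0,1]]'
python3 -c "
from h import *
plan((.5905,.383,.0345))"
python3 -m creep '[[0,0,0,0,0,0,0],[0,0,0,0,0,0,0],[0,0,0,0,0,0,0],[0,0,0,0,0,0,0],[0,0,0,0,0,0,0],[0,0,0,0,0,0,0],[0,0,-15,0,0,0,0],[0,0,-45,0,0,0,0],[0,0,-55,0,0,0,0],[0,0,-50,0,0,0,0]]'
python3 -c "
from h import *
plan(S(-.033,0,.2),S(-.033,0,.066))"
```

```text
time_s: 22.0
tcp_pos: [0.5903, 0.3808, 0.0335]
ee_rot: [[-0.084, -0.996, -0.0], [-0.996, 0.084, -0.0], [0.0, 0.0, -1.0]]
wrist_force: [0.3, 0.2, -0.3]
gripper_width: 1.001
turn tool z 0.00 tilt [-0. -0. -1.] p [0.5903 0.3808 0.0335] t 22.0
[-2.2  0.  -1. ]
time_s: 23.25
tcp_pos: [0.5904, 0.3818, 0.201]
ee_rot: [[-0.084, -0.996, 0.002], [-0.996, 0.084, 0.002], [-0.002, -0.001, -1.0]]
wrist_force: [0.8, 0.8, -2.0]
gripper_width: 0.545
turn tool z 0.02 tilt [ 0.002  0.002 -1.   ] p [0.5904 0.3818 0.201 ] t 23.25
[568.1   1.5   1. ]
[  0.   0. 134.]
```

```bash
python3 -m creep '[[25,0,0,0,0,0,0],[57,0.5,0,0,0,0,0],[60,0.5,0,0,0,0,0],[60,0.5,0,0,0,0,0],[60,0,0,0,0,0,0],[60,0,0,0,0,0,0],[60,0,0,0,0,0,0],[60,0,0,0,0,0,0],[60,0,0,0,0,0,0],[40,0,0,0,0,0,0]]'
python3 -m creep '[[26,0,5,0,0,0,0],[0,0,20,0,0,0,0],[0,0,35,0,0,0,0],[0,0,20,0,0,0,0],[0,0,5,0,0,0,0],[0,0,0,0,0,0,0],[0,0,0,0,0,0,0],[0,0,0,0,0,0,0],[0,0,0,0,0,0,0],[0,0,0,0,0,0,0]]'
python3 -c "
from h import *
plan(S(-.033,0,.0645))"
```

```text
time_s: 24.5
tcp_pos: [0.5433, -0.1609, 0.1991]
ee_rot: [[-0.086, -0.996, 0.002], [-0.996, 0.086, 0.001], [-0.001, -0.002, -1.0]]
wrist_force: [0.3, -0.4, -1.6]
gripper_width: 0.545
time_s: 25.75
tcp_pos: [0.5411, -0.1849, 0.1137]
ee_rot: [[-0.084, -0.996, 0.0], [-0.996, 0.084, -0.0], [-0.0, -0.0, -1.0]]
wrist_force: [-0.2, -0.4, -2.1]
gripper_width: 0.546
turn tool z -0.01 tilt [ 0. -0. -1.] p [ 0.5411 -0.1849  0.1137] t 25.75
[-0.8 -0.1 49.2]
```

```bash
python3 -m creep '[[-0.6,0,8,0,0,0,0],[0,0,15,0,0,0,0],[0,0,12,0,0,0,0],[0,0,8,0,0,0,0],[0,0,4,0,0,0,0],[0,0,2,0,0,0,0],[0,0,0,0,0,0,0],[0,0,0,0,0,0,0],[0,0,0,0,0,0,0.7],[0,0,0,0,0,0,1]]'
python3 -m creep '[[0,0,0,0,0,0,1],[0,0,0,0,0,0,1],[0,0,-15,0,0,0,1],[0,0,-40,0,0,0,1],[-20,0,-50,0,0,0,1],[-55,0,-28,0,0,0,1],[-58,0,0,0,0,0,1],[-58,0,0,0,0,0,1],[0,0,0,0,0,0,1],[0,0,0,0,0,0,1]]'
cat >> h.py <<'E'
RK=[.5030,.1915,math.radians(6.0)]
def Rk(x,y,z): return (RK[0]+x*math.cos(RK[2])-y*math.sin(RK[2]),RK[1]+x*math.sin(RK[2])+y*math.cos(RK[2]),z)
def rect(F,x0,x1,y0,y1,z): return [F(a,b,z) for a,b in ((x0,y0),(x1,y0),(x1,y1),(x0,y1))]
E
python3 - <<'E'
from h import *
cur=[(rect(Rk,-.095,.095,-.035,.035,.055),(0,255,0))]
for x in (-.06,-.02,.02,.06): cur.append((rect(Rk,x-.01,x+.01,-.013,.013,.091),(255,0,255)))
plan(Rk(-.02,0,.15))
over("pics/r1.png",(150,245,240,350),5.5,cur)
E
```

```text
time_s: 27.0
tcp_pos: [0.5415, -0.1844, 0.065]
ee_rot: [[-0.084, -0.996, 0.001], [-0.996, 0.084, -0.0], [0.0, -0.001, -1.0]]
wrist_force: [-0.2, -0.1, 0.3]
gripper_width: 0.691
time_s: 28.25
tcp_pos: [0.5571, 0.0061, 0.1982]
ee_rot: [[-0.083, -0.997, 0.001], [-0.997, 0.083, 0.0], [-0.0, -0.001, -1.0]]
wrist_force: [0.4, -1.0, -0.8]
gripper_width: 1.0
turn tool z 0.04 tilt [ 0.001  0.    -1.   ] p [0.5571 0.0061 0.1982] t 28.25
[-176.5   89.2   48.2]
```

View pics/r1.png

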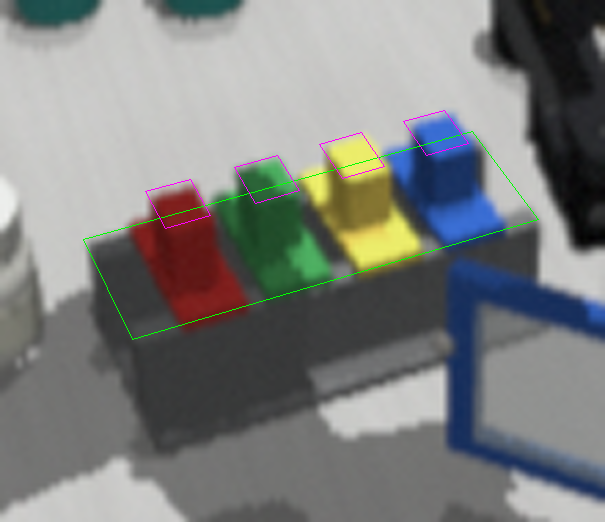

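```bash
sed -i 's/^RK=.*/RK=[.5035,.1885,math.radians(6.0)]/' h.py; python3 -c "
from h import *
plan(Rk(-.02,0,.12),Rk(-.02,0,.066),yaw=-84)"
```

```text
turn tool z -10.85 tilt [ 0. -0. -1.] p [0.557  0.0054 0.198 ] t 28.3
[-187.7   54.1   78. ]
[ 0.  0. 54.]
```

```bash
python3 -m creep '[[0,0,0,0,0,-5.4,1],[-20,5,0,0,0,-5.4,1],[-50,15,0,0,0,0,1],[-55,16,5,0,0,0,1],[-45,13,15,0,0,0,1],[-17.7,5.1,28,0,0,0,1],[0,0,20,0,0,0,1],[0,0,10,0,0,0,1],[0,0,0,0,0,0,1],[0,0,0,0,0,0,1]]'
python3 - <<'E'
from h import *
plan(Rk(-.02,0,.066),yaw=-84)
T=np.array(sense()["tcp_pos"]); a=math.radians(-84); X=np.array([math.cos(a),math.sin(a),0])
tips=[[T+X*.0435*s+np.array([-X[1],X[0],0])*.0095*k for s,k in ((1,-1),(1,1),(-1,1),(-1,-1))]]
over("pics/r2.png",(140,245,240,350),5.5,[(t,(255,0,255)) for t in tips])
E
```

```text
time_s: 29.55
tcp_pos: [0.4865, 0.1873, 0.1203]
ee_rot: [[0.103, -0.995, 0.002], [-0.995, -0.103, 0.001], [-0.001, -0.002, -1.0]]
wrist_force: [-0.0, 0.9, -0.0]
gripper_width: 0.997
turn tool z -0.08 tilt [ 0.002  0.001 -1.   ] p [0.4865 0.1873 0.1203] t 29.55
[ 0.6  3.  54.3]
```

View pics/r2.png

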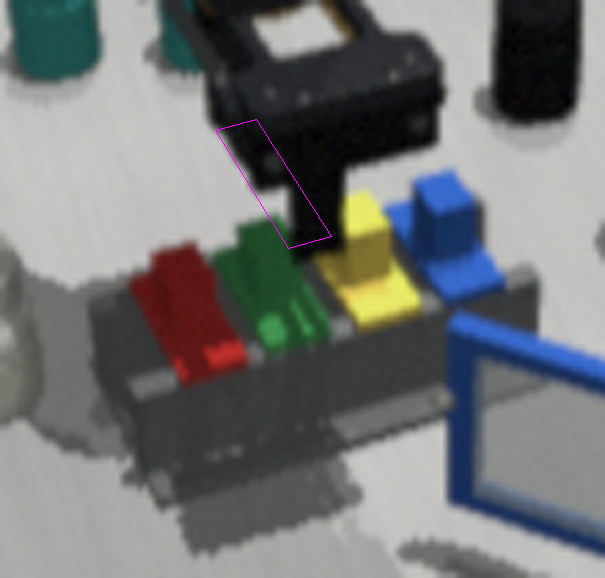

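```bash
python3 -m creep '[[0.6,2.5,5,0,0,-0.1,1],[0,0,20,0,0,0,1],[0,0,20,0,0,0,1],[0,0,9,0,0,0,1],[0,0,0,0,0,0,1],[0,0,0,0,0,0,0],[0,0,0,0,0,0,0],[0,0,0,0,0,0,0],[0,0,0,0,0,0,0],[0,0,0,0,0,0,0]]'
python3 -m creep '[[0,0,0,0,0,0,0],[0,0,0,0,0,0,0],[0,0,0,0,0,0,0],[0,0,0,0,0,0,0],[0,0,-5,0,0,0,0],[0,0,-10,0,0,0,0],[0,0,-30,0,0,0,0],[0,0,-35,0,0,0,0],[0,0,0,0,0,0,0],[0,0,0,0,0,0,0]]'
python3 - <<'E'
from h import *
plan(S(-.0805,0,.16),S(-.0805,0,.105))
over("pics/r3.png",(110,245,240,350),4.4,[])
E
```

```text
time_s: 30.85
tcp_pos: [0.4832, 0.1868, 0.0655]
ee_rot: [[0.106, -0.994, 0.0], [-0.994, -0.106, 0.0], [-0.0, -0.0, -1.0]]
wrist_force: [0.5, 0.8, -0.0]
gripper_width: 0.515
time_s: 32.1
tcp_pos: [0.4827, 0.1865, 0.1454]
ee_rot: [[0.105, -0.994, -0.001], [-0.994, -0.105, 0.0], [-0.0, 0.001, -1.0]]
wrist_force: [0.6, 0.3, -1.8]
gripper_width: 0.298
turn tool z 10.87 tilt [-0.001  0.    -1.   ] p [0.4827 0.1865 0.1454] t 32.1
[364.4 -42.  -14.6]
[ 0.  0. 55.]
```

View pics/r3.png

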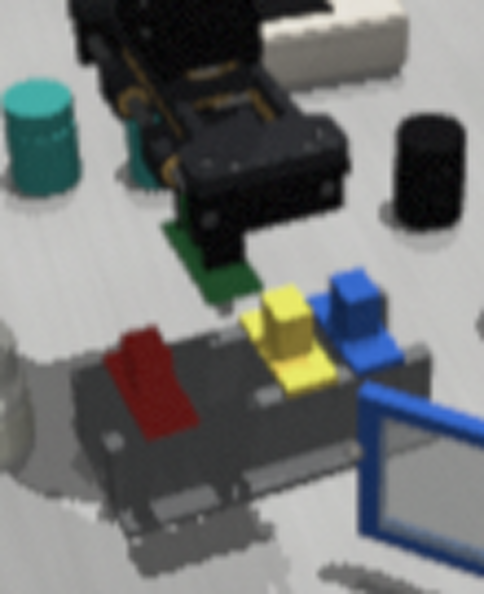

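```bash
python3 -m creep '[[0,0,-25,0,0,5.4,0],[0,0,-20,0,0,5.4,0],[25,-3,0,0,0,0,0],[55,-6,0,0,0,0,0],[58,-6.7,0,0,0,0,0],[58,-6.7,0,0,0,0,0],[58,-6.7,0,0,0,0,0],[58,-6.7,0,0,0,0,0],[40,-4.5,0,0,0,0,0],[12.4,-1.7,0,0,0,0,0]]'
python3 -m creep '[[0,0,10,0,0,0,0],[0,0,30,0,0,0,0],[0,0,30,0,0,0,0],[0,0,10,0,0,0,0],[0,0,0,0,0,0,0],[0,0,0,0,0,0,0],[0,0,0,0,0,0,0],[0,0,0,0,0,0,0],[0,0,0,0,0,0,0],[0,0,0,0,0,0,0]]'
python3 - <<'E'
from h import *
plan(S(-.0805,0,.105))
T=np.array(sense()["tcp_pos"])
def F(x,y,z):
    a=Q[2]; return (T[0]+x*math.cos(a)-y*math.sin(a),T[1]+x*math.sin(a)+y*math.cos(a),z)
z=T[2]-.0105
cur=[(rect(F,-.015,.015,-.035,.035,z),(255,0,255)),(rect(F,-.0045,.0045,-.019,.019,z-.024),(0,0,255)),(CAS,(0,255,0)),(rect(S,-.0858-.022,-.0858,-.032,.032,.06),(255,255,0))]
over("pics/g1.png",(225,355,310,450),5,cur)
E
```

```text
time_s: 33.4
tcp_pos: [0.4941, -0.1818, 0.189]
ee_rot: [[-0.086, -0.996, -0.003], [-0.996, 0.086, 0.0], [-0.0, 0.003, -1.0]]
wrist_force: [0.9, 0.8, -0.6]
gripper_width: 0.294
time_s: 34.65
tcp_pos: [0.4951, -0.1799, 0.1106]
ee_rot: [[-0.082, -0.997, 0.0], [-0.997, 0.082, -0.0], [0.0, -0.0, -1.0]]
wrist_force: [0.2, -0.5, -0.1]
gripper_width: 0.293
turn tool z 0.09 tilt [ 0. -0. -1.] p [ 0.4951 -0.1799  0.1106] t 34.65
[0.3 1.2 5.6]
```

View pics/g1.png

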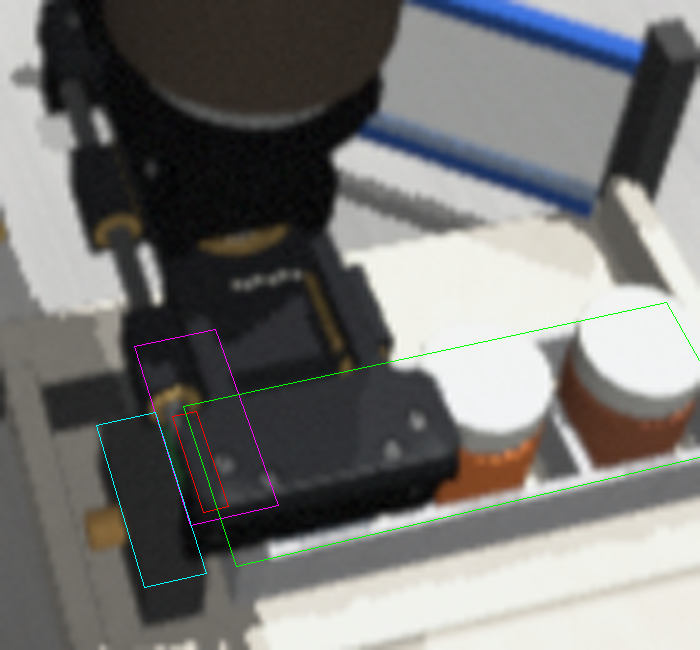

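```bash
python3 -m creep '[[0.3,1.2,6,0,0,0,0],[0,0,6,0,0,0,0],[0,0,4,0,0,0,0],[0,0,2,0,0,0,0],[0,0,2,0,0,0,0],[0,0,2,0,0,0,0],[0,0,2,0,0,0,0],[0,0,0,0,0,0,0],[0,0,0,0,0,0,0],[0,0,0,0,0,0,0]]'
python3 -c "
from station import sense
s=sense();print(s['wrist_force'],s['moment'],s['tcp_pos'])"
```

```text
time_s: 35.95
tcp_pos: [0.4939, -0.1801, 0.0865]
ee_rot: [[-0.082, -0.997, 0.0], [-0.997, 0.082, -0.0], [-0.0, -0.0, -1.0]]
wrist_force: [0.1, 0.1, -1.6]
gripper_width: 0.297
[ 0.08455409  0.08055843 -1.55124325] [ 0.00665268  0.01423967 -0.00699401] [ 0.4938983  -0.18007207  0.08653643]
```

```bash
python3 -m creep '[[0,0,3,0,0,0,0],[0,0,3,0,0,0,0],[0,0,2,0,0,0,0],[0,0,2,0,0,0,0],[0,0,2,0,0,0,0],[0,0,1,0,0,0,0],[0,0,0,0,0,0,0],[0,0,0,0,0,0,0],[0,0,0,0,0,0,0],[0,0,0,0,0,0,0]]'
python3 -m creep '[[0,0,1,0,0,0,0],[0,0,1,0,0,0,0],[0,0,1,0,0,0,0],[0,0,1,0,0,0,0],[0,0,0,0,0,0,0],[0,0,0,0,0,0,0],[0,0,0,0,0,0,0],[0,0,0,0,0,0,0],[0,0,0,0,0,0,0],[0,0,0,0,0,0,0]]'
```

```text
time_s: 37.2
tcp_pos: [0.4939, -0.1801, 0.0735]
ee_rot: [[-0.082, -0.997, 0.0], [-0.997, 0.082, -0.0], [0.0, -0.0, -1.0]]
wrist_force: [0.3, -0.5, -0.6]
gripper_width: 0.297
time_s: 38.45
tcp_pos: [0.4938, -0.1801, 0.0704]
ee_rot: [[-0.082, -0.997, 0.0], [-0.997, 0.082, -0.0], [0.0, -0.0, -1.0]]
wrist_force: [-2.3, 0.9, 6.0]
gripper_width: 0.295
```

```bash
python3 -m creep '[[0,0,-4,0,0,0,0],[0,0,-12,0,0,0,0],[0,0,-30,0,0,0,0],[0,0,-45,0,0,0,0],[0,0,-29,0,0,0,0],[-25,3,0,0,0,0,0],[-55,6,0,0,0,0,0],[-58,6.7,0,0,0,0,0],[-58,6.7,0,0,0,0,0],[-58,6.7,0,0,0,0,0]]'
python3 -c "
from h import *
plan((.4832,.1868,.12),(.4832,.1868,.0655),yaw=-84)"
```

```text
time_s: 39.7
tcp_pos: [0.4854, 0.0772, 0.1903]
ee_rot: [[-0.082, -0.997, 0.001], [-0.997, 0.082, 0.0], [-0.0, -0.001, -1.0]]
wrist_force: [1.1, -0.3, -0.7]
gripper_width: 0.297
turn tool z -10.72 tilt [ 0.001  0.    -1.   ] p [0.4854 0.0772 0.1903] t 39.7
[-109.2   -9.3   70.3]
[ 0.   0.  54.5]
```

```bash
python3 -m creep '[[0,0,0,0,0,-5.4,0],[-25,-2,0,0,0,-5.3,0],[-45,-4,5,0,0,0,0],[-30,-2.5,15,0,0,0,0],[-9.2,-0.8,25,0,0,0,0],[0,0,25,0,0,0,0],[0,0,0,0,0,0,0],[0,0,0,0,0,0,0],[0,0,0,0,0,0,0],[0,0,0,0,0,0,0]]'
python3 -c "
from h import *
plan((.4832,.1868,.0655),yaw=-84)"
```

```text
time_s: 40.95
tcp_pos: [0.4864, 0.1851, 0.1204]
ee_rot: [[0.104, -0.995, 0.001], [-0.995, -0.104, 0.001], [-0.001, -0.002, -1.0]]
wrist_force: [-0.4, -0.5, -1.5]
gripper_width: 0.296
turn tool z -0.03 tilt [ 0.001  0.001 -1.   ] p [0.4864 0.1851 0.1204] t 40.95
[-2.   3.  54.9]
```

```bash
python3 -m creep '[[-2,3,10,0,0,0,0],[0,0,20,0,0,0,0],[0,0,12,0,0,0,0],[0,0,7,0,0,0,0],[0,0,3,0,0,0,0],[0,0,2,0,0,0,0],[0,0,0.5,0,0,0,0],[0,0,0,0,0,0,0],[0,0,0,0,0,0,0],[0,0,0,0,0,0,0]]'

```

```text
time_s: 42.2
tcp_pos: [0.4831, 0.1869, 0.0654]
ee_rot: [[0.104, -0.995, 0.001], [-0.995, -0.104, 0.001], [-0.0, -0.001, -1.0]]
wrist_force: [-0.1, 0.5, 3.3]
gripper_width: 0.294
```

Resting on the rails. Release and go to the blue 12 mm spacer.

```bash
python3 -m creep '[[0,0,0,0,0,0,0.6],[0,0,0,0,0,0,1],[0,0,0,0,0,0,1],[0,0,-10,0,0,0,1],[0,0,-25,0,0,0,1],[0,-25,-10,0,0,0,1],[0,-35,0,0,0,0,1],[0,-20.5,0,0,0,0,1],[0,0,0,0,0,0,1],[0,0,0,0,0,0,1]]'
python3 -c "
from h import *
plan((.5633,.1953,.0655),yaw=-84)"
```

```text
time_s: 43.45
tcp_pos: [0.5621, 0.1948, 0.11]
ee_rot: [[0.104, -0.995, -0.001], [-0.995, -0.104, -0.0], [0.0, 0.001, -1.0]]
wrist_force: [-0.4, 0.0, 0.2]
gripper_width: 1.003
turn tool z -0.03 tilt [-0.001 -0.    -1.   ] p [0.5621 0.1948 0.11  ] t 43.45
[-0.4 -1.3 44.5]
```

```bash
python3 -m creep '[[0,-1,10,0,0,0,1],[0,0,20,0,0,0,1],[0,0,14.5,0,0,0,1],[0,0,0,0,0,0,1],[0,0,0,0,0,0,0],[0,0,0,0,0,0,0],[0,0,0,0,0,0,0],[0,0,0,0,0,0,0],[0,0,0,0,0,0,0],[0,0,0,0,0,0,0]]'
python3 -m creep '[[0,0,0,0,0,0,0],[0,0,0,0,0,0,0],[0,0,0,0,0,0,0],[0,0,-5,0,0,0,0],[0,0,-15,0,0,0,0],[0,0,-35,0,0,0,0],[0,0,-45,0,0,0,0],[0,0,-24.5,0,0,0,0],[0,0,0,0,0,5.4,0],[0,0,0,0,0,5.35,0]]'
python3 - <<'E'
from h import *
plan((.4938,-.1801,.19),(.4938,-.1801,.1))
c=capture("side"); 
im=c["color"]; hsv=cv2.cvtColor(im,cv2.COLOR_BGR2HSV)
for n,lo,hi in (("green",50,80),("yellow",22,32),("blue",100,120)):
    m=((hsv[...,0]>=lo)&(hsv[...,0]<=hi)&(hsv[...,1]>90)).astype(np.uint8); m[:140]=0; m[230:]=0; m[:,:250]=0;m[:,345:]=0
    ct,a=blob(im,(300,185),m,45); print(n,ct,a)
E
```

```text
time_s: 44.7
tcp_pos: [0.5638, 0.1952, 0.0655]
ee_rot: [[0.104, -0.995, 0.0], [-0.995, -0.104, 0.0], [-0.0, -0.0, -1.0]]
wrist_force: [0.6, -0.3, -0.2]
gripper_width: 0.4
time_s: 45.95
tcp_pos: [0.5639, 0.1952, 0.1918]
ee_rot: [[-0.086, -0.996, 0.002], [-0.996, 0.086, 0.001], [-0.001, -0.002, -1.0]]
wrist_force: [-0.1, 0.6, -0.8]
gripper_width: 0.295
turn tool z -0.13 tilt [ 0.002  0.001 -1.   ] p [0.5639 0.1952 0.1918] t 45.95
[379.9  38.3   1.8]
[ 0.  0. 90.]
green [289.61842105 193.03618421] 304
yellow [305.38993711 187.78301887] 318
blue [328.42465753 208.11986301] 292
```

```bash
python3 -m creep '[[25,2.5,0,0,0,-0.1,0],[55,5.5,0,0,0,0,0],[58,6,0,0,0,0,0],[58,6,0,0,0,0,0],[58,6,0,0,0,0,0],[58,6,0,0,0,0,0],[45,4.3,0,0,0,0,0],[22.9,2,0,0,0,0,0],[0,0,10,0,0,0,0],[0,0,30,0,0,0,0]]'
python3 -c "
from h import *
plan((.4938,-.1801,.1))"
```

```text
time_s: 47.25
tcp_pos: [0.4953, -0.1808, 0.1509]
ee_rot: [[-0.081, -0.997, 0.004], [-0.997, 0.081, -0.0], [0.0, -0.004, -1.0]]
wrist_force: [-0.1, 0.3, -0.7]
gripper_width: 0.296
turn tool z 0.16 tilt [ 0.004 -0.    -1.   ] p [ 0.4953 -0.1808  0.1509] t 47.25
[-0.6  1.5 50.9]
```

```bash
python3 -m creep '[[-0.6,1,10,0,0,0.1,0],[0,0,20,0,0,0,0],[0,0,15,0,0,0,0],[0,0,6,0,0,0,0],[0,0,2,0,0,0,0],[0,0,2,0,0,0,0],[0,0,1,0,0,0,0],[0,0,1,0,0,0,0],[0,0,0,0,0,0,0],[0,0,0,0,0,0,0]]'
python3 -m creep '[[0,0,1,0,0,0,0],[0,0,1,0,0,0,0],[0,0,1,0,0,0,0],[0,0,1,0,0,0,0],[0,0,0,0,0,0,0],[0,0,0,0,0,0,0],[0,0,0,0,0,0,0],[0,0,0,0,0,0,0],[0,0,0,0,0,0,0],[0,0,0,0,0,0,0]]'
```

```text
time_s: 48.5
tcp_pos: [0.4938, -0.1797, 0.093]
ee_rot: [[-0.083, -0.997, 0.0], [-0.997, 0.083, -0.0], [0.0, -0.0, -1.0]]
wrist_force: [-0.2, -0.0, -1.1]
gripper_width: 0.296
time_s: 49.75
tcp_pos: [0.4935, -0.1797, 0.0897]
ee_rot: [[-0.083, -0.997, -0.0], [-0.997, 0.083, -0.0], [0.0, 0.0, -1.0]]
wrist_force: [-1.1, 0.3, 6.1]
gripper_width: 0.298
```

```bash
python3 -m creep '[[0,0.5,0,0,0,0,0],[0,0.5,0,0,0,0,0],[0,0,1,0,0,0,0],[0,0,1,0,0,0,0],[0,0,0,0,0,0,0],[0,0,0,0,0,0,0],[0,0,0,0,0,0,0],[0,0,0,0,0,0,0],[0,0,0,0,0,0,0],[0,0,0,0,0,0,0]]'
```

```text
time_s: 51.0
tcp_pos: [0.4934, -0.1798, 0.0893]
ee_rot: [[-0.082, -0.997, 0.002], [-0.997, 0.082, -0.001], [0.001, -0.002, -1.0]]
wrist_force: [-3.8, 2.0, 14.3]
gripper_width: 0.293
```

```bash
python3 -m creep '[[0,0,-1,0,0,0,0],[0,0,-1,0,0,0,0],[0,1,0,0,0,0,0],[0,0,0,0,0,0,0],[0,0,0.5,0,0,0,0],[0,0,0.5,0,0,0,0],[0,0,1,0,0,0,0],[0,0,0,0,0,0,0],[0,0,0,0,0,0,0],[0,0,0,0,0,0,0]]'
python3 -c "
from station import sense
s=sense();print(s['wrist_force'],s['moment'],s['tcp_pos'])"
```

```text
time_s: 52.25
tcp_pos: [0.4932, -0.1798, 0.0893]
ee_rot: [[-0.082, -0.997, 0.003], [-0.997, 0.082, -0.001], [0.001, -0.003, -1.0]]
wrist_force: [-1.7, 0.9, 14.9]
gripper_width: 0.301
[-1.69590026  0.93359772 14.90592109] [ 0.27928575  0.39680252 -0.02812824] [ 0.493217   -0.17978911  0.08926567]
```

```bash
python3 -m creep '[[0,-0.5,0,0,0,0,0],[0,0,1,0,0,0,0],[0,0,1,0,0,0,0],[0,0,0,0,0,1,0],[0,0,0,0,0,-2,0],[0,0,0,0,0,1,0],[0,-0.5,0,0,0,0,0],[0,-0.5,0,0,0,0,0],[0,0,0,0,0,0,0],[0,0,0,0,0,0,0]]'
python3 -c "
from station import sense
s=sense();print(s['wrist_force'],s['moment'],s['tcp_pos'])"
```

```text
time_s: 53.5
tcp_pos: [0.4935, -0.1799, 0.0889]
ee_rot: [[-0.081, -0.997, 0.001], [-0.997, 0.081, -0.001], [0.001, -0.001, -1.0]]
wrist_force: [-7.3, 4.1, 26.6]
gripper_width: 0.296
[-7.31395706  4.06954172 26.61097873] [ 1.16443739  2.09671475 -0.08461755] [ 0.49351375 -0.17990062  0.08887952]
```

```bash
python3 -m creep '[[0,0.5,-2.5,0,0,1.5,0],[0,0,0,0,0,-0.5,0],[0,0,0,0,0,-0.5,0],[0,0,0,0,0,-0.5,0],[0,0,0,0,0,-0.5,0],[0,0,0,0,0,-0.5,0],[0,0,0,0,0,-0.5,0],[0,0,0,0,0,0.5,0],[0,0,0,0,0,0.5,0],[0,0,0,0,0,0.5,0]]'
python3 -m creep '[[0,0,1,0,0,0,0],[0,0.5,0,0,0,0.4,0],[0,0,0,0,0,0,0],[0,-0.5,1,0,0,-0.8,0],[0,-0.5,0,0,0,0,0],[0,0.5,0,0,0,0.4,0],[0,0.5,0.5,0,0,0.3,0],[0,-0.5,0,0,0,-0.3,0],[0,0,0,0,0,0,0],[0,0,0,0,0,0,0]]'
python3 -c "
from station import sense
s=sense();print(s['wrist_force'],s['moment'],s['tcp_pos'])"
```

```text
time_s: 54.75
tcp_pos: [0.4933, -0.1798, 0.089]
ee_rot: [[-0.083, -0.997, 0.001], [-0.997, 0.083, -0.001], [0.001, -0.001, -1.0]]
wrist_force: [-1.3, 1.3, 11.9]
gripper_width: 0.3
time_s: 56.0
tcp_pos: [0.4935, -0.1799, 0.0889]
ee_rot: [[-0.081, -0.997, 0.002], [-0.997, 0.081, -0.002], [0.001, -0.002, -1.0]]
wrist_force: [-7.0, 3.6, 26.2]
gripper_width: 0.293
[-7.02001819  3.64085804 26.21872156] [ 1.0630933   1.96520398 -0.07996209] [ 0.49346101 -0.17990287  0.08887072]
```

```bash
python3 -m creep '[[0,0,-3,0,0,0,0],[0,0,-3,0,0,0,0],[0,0,-1,0,0,0,0],[0,0,0,0,0,0,0],[0,0,0,0,0,0,0],[0,0,0,0,0,0,0],[0,0,0,0,0,0,0],[0,0,0,0,0,0,0],[0,0,0,0,0,0,0],[0,0,0,0,0,0,0]]'
python3 -m creep '[[0,1,0,0,0,0,0],[0,1,0,0,0,0,0],[0,1,0,0,0,0,0],[0,0,0,0,0,0,0],[0,0,0,0,0,0,0],[0,0,0,0,0,0,0],[0,0,0,0,0,0,0],[0,0,0,0,0,0,0],[0,0,0,0,0,0,0],[0,0,0,0,0,0,0]]'
python3 -m creep '[[0,-2,0,0,0,0,0],[0,-2,0,0,0,0,0],[0,-2,0,0,0,0,0],[0,0,0,0,0,0,0],[0,0,0,0,0,0,0],[0,0,0,0,0,0,0],[0,0,0,0,0,0,0],[0,0,0,0,0,0,0],[0,0,0,0,0,0,0],[0,0,0,0,0,0,0]]'
```

```text
time_s: 57.25
tcp_pos: [0.4924, -0.1796, 0.0919]
ee_rot: [[-0.083, -0.997, -0.001], [-0.997, 0.083, 0.0], [-0.0, 0.001, -1.0]]
wrist_force: [0.7, 0.4, -1.7]
gripper_width: 0.297
time_s: 58.5
tcp_pos: [0.4911, -0.1795, 0.0926]
ee_rot: [[-0.083, -0.997, 0.003], [-0.997, 0.083, -0.001], [0.0, -0.003, -1.0]]
wrist_force: [5.1, 0.2, 1.8]
gripper_width: 0.294
time_s: 59.75
tcp_pos: [0.4945, -0.1798, 0.0915]
ee_rot: [[-0.084, -0.997, -0.003], [-0.997, 0.084, 0.0], [-0.0, 0.003, -1.0]]
wrist_force: [-4.8, 0.5, -2.2]
gripper_width: 0.294
```

```bash
python3 -m creep '[[0,1.3,-2,0,0,0,0],[0,1.3,0,0,0,0,0],[0,0,0,0,0,0,0],[0,0,1,0,0,0,0],[0,0,1,0,0,0,0],[0,0,0.5,0,0,0,0],[0,0,0.5,0,0,0,0],[0,0,0.5,0,0,0,0],[0,0,0,0,0,0,0],[0,0,0,0,0,0,0]]'
python3 -m creep '[[0,0,0.5,0,0,0,0],[0,0,0.5,0,0,0,0],[0,0,0.5,0,0,0,0],[0,0,0.5,0,0,0,0],[0,0,0,0,0,0,0],[0,0,0,0,0,0,0],[0,0,0,0,0,0,0],[0,0,0,0,0,0,0],[0,0,0,0,0,0,0],[0,0,0,0,0,0,0]]'
```

```text
time_s: 61.0
tcp_pos: [0.4932, -0.1796, 0.0905]
ee_rot: [[-0.083, -0.997, 0.0], [-0.997, 0.083, -0.0], [0.0, -0.0, -1.0]]
wrist_force: [0.1, 0.3, -0.6]
gripper_width: 0.295
time_s: 62.25
tcp_pos: [0.4933, -0.1798, 0.0897]
ee_rot: [[-0.083, -0.997, 0.001], [-0.997, 0.083, -0.001], [0.0, -0.001, -1.0]]
wrist_force: [-1.5, 1.3, 7.1]
gripper_width: 0.291
```

```bash
python3 -m creep '[[0,0,-3,0,0,0,0],[0,0,0,0,0,1.3,0],[0,0,0,0,0,0,0],[0,0,1,0,0,0,0],[0,0,1,0,0,0,0],[0,0,0.5,0,0,0,0],[0,0,0.5,0,0,0,0],[0,0,0.5,0,0,0,0],[0,0,0,0,0,0,0],[0,0,0,0,0,0,0]]'
python3 -m creep '[[0,0,-3.5,0,0,0,0],[0,0,0,0,0,-2.6,0],[0,0,0,0,0,0,0],[0,0,1,0,0,0,0],[0,0,1,0,0,0,0],[0,0,0.5,0,0,0,0],[0,0,0.5,0,0,0,0],[0,0,0.5,0,0,0,0],[0,0,0,0,0,0,0],[0,0,0,0,0,0,0]]'
```

```text
time_s: 63.5
tcp_pos: [0.4934, -0.1798, 0.0896]
ee_rot: [[-0.104, -0.995, 0.001], [-0.995, 0.104, -0.001], [0.001, -0.001, -1.0]]
wrist_force: [-3.0, 2.0, 10.4]
gripper_width: 0.294
time_s: 64.75
tcp_pos: [0.4934, -0.1798, 0.0898]
ee_rot: [[-0.061, -0.998, 0.001], [-0.998, 0.061, -0.001], [0.001, -0.001, -1.0]]
wrist_force: [-3.1, 2.5, 12.0]
gripper_width: 0.297
```

```bash
python3 -m creep '[[0,0,-4,0,0,1.3,0],[0,0,-12,0,0,0,0],[0,0,-35,0,0,0,0],[0,0,-45,0,0,0,0],[0,0,-8,0,0,0,0],[-25,-2.5,0,0,0,0,0],[-55,-5.5,0,0,0,0,0],[-58,-6,0,0,0,0,0],[-58,-6,0,0,0,0,0],[-58,-6,0,0,0,0,0]]'
python3 -c "
from h import *
plan((.5638,.1952,.12),(.5638,.1952,.0655),yaw=-84)"
```

```text
time_s: 66.0
tcp_pos: [0.5396, 0.073, 0.1912]
ee_rot: [[-0.083, -0.997, -0.002], [-0.997, 0.083, -0.0], [0.001, 0.002, -1.0]]
wrist_force: [1.0, -0.8, -0.8]
gripper_width: 0.296
turn tool z -10.78 tilt [-0.002 -0.    -1.   ] p [0.5396 0.073  0.1912] t 66.0
[-119.   -36.9   71.2]
[ 0.   0.  54.5]
```

```bash
python3 -m creep '[[0,0,0,0,0,-5.4,0],[-25,-8,0,0,0,-5.4,0],[-45,-14,5,0,0,0,0],[-35,-10.5,15,0,0,0,0],[-14,-4.4,25,0,0,0,0],[0,0,25,0,0,0,0],[0,0,0,0,0,0,0],[0,0,0,0,0,0,0],[0,0,0,0,0,0,0],[0,0,0,0,0,0,0]]'
python3 -c "
from h import *
plan((.5638,.1952,.0655),yaw=-84)"
```

```text
time_s: 67.25
tcp_pos: [0.5671, 0.1929, 0.1229]
ee_rot: [[0.105, -0.994, 0.001], [-0.995, -0.105, 0.001], [-0.001, -0.002, -1.0]]
wrist_force: [0.6, -1.0, -0.7]
gripper_width: 0.297
turn tool z 0.01 tilt [ 0.001  0.001 -1.   ] p [0.5671 0.1929 0.1229] t 67.25
[-2.6  3.1 57.4]
```

```bash
python3 -m creep '[[-2.5,3,10,0,0,0,0],[0,0,20,0,0,0,0],[0,0,14,0,0,0,0],[0,0,7,0,0,0,0],[0,0,3,0,0,0,0],[0,0,2,0,0,0,0],[0,0,1,0,0,0,0],[0,0,0,0,0,0,0],[0,0,0,0,0,0,0],[0,0,0,0,0,0,0]]'
python3 -m creep '[[0,0,0,0,0,0,0],[0,0,0,0,0,0,0],[0,0,0,0,0,0,0.6],[0,0,0,0,0,0,1],[0,0,0,0,0,0,1],[0,0,-10,0,0,0,1],[0,0,-25,0,0,0,1],[0,25,-10,0,0,0,1],[0,35,0,0,0,0,1],[0,20.5,0,0,0,0,1]]'
python3 -c "
from h import *
plan((.4832,.1868,.0655),yaw=-84)
over('pics/r4.png',(150,345,240,480),3,[])"
```

```text
time_s: 68.5
tcp_pos: [0.5638, 0.1953, 0.0654]
ee_rot: [[0.105, -0.994, 0.001], [-0.994, -0.105, 0.0], [-0.0, -0.001, -1.0]]
wrist_force: [0.2, 0.3, 2.2]
gripper_width: 0.296
time_s: 69.75
tcp_pos: [0.4823, 0.1864, 0.1108]
ee_rot: [[0.105, -0.994, 0.001], [-0.994, -0.105, 0.001], [-0.001, -0.001, -1.0]]
wrist_force: [0.7, 0.4, 0.2]
gripper_width: 0.988
turn tool z 0.04 tilt [ 0.001  0.001 -1.   ] p [0.4823 0.1864 0.1108] t 69.75
[-0.3 -1.  45.3]
```

View pics/r4.png

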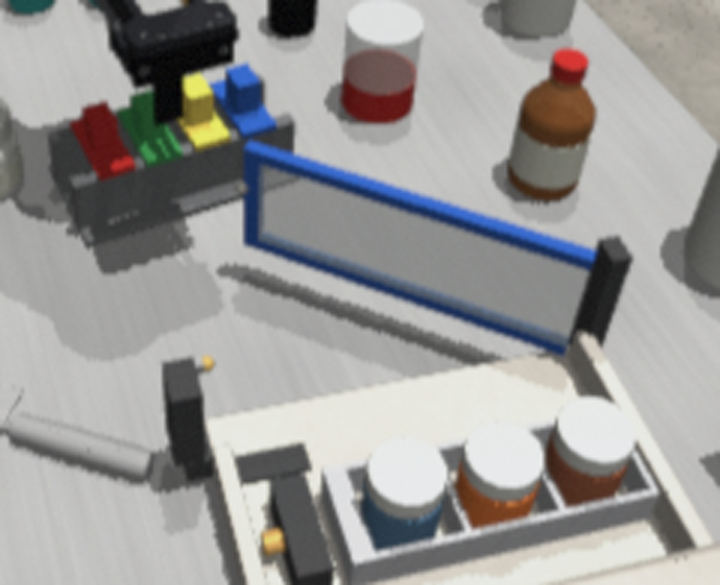

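```bash
python3 -m creep '[[0,-1,10,0,0,0,1],[0,0,20,0,0,0,1],[0,0,15.3,0,0,0,1],[0,0,0,0,0,0,1],[0,0,0,0,0,0,0],[0,0,0,0,0,0,0],[0,0,0,0,0,0,0],[0,0,0,0,0,0,0],[0,0,0,0,0,0,0],[0,0,0,0,0,0,0]]'
python3 -m creep '[[0,0,0,0,0,0,0],[0,0,0,0,0,0,0],[0,0,0,0,0,0,0],[0,0,-5,0,0,0,0],[0,0,-15,0,0,0,0],[0,0,-35,0,0,0,0],[0,0,-45,0,0,0,0],[0,0,-24.5,0,0,0,0],[0,0,0,0,0,5.4,0],[0,0,0,0,0,5.4,0]]'
python3 -c "
from h import *
plan((.4935,-.18,.19))"
```

```text
time_s: 71.05
tcp_pos: [0.4844, 0.1868, 0.0647]
ee_rot: [[0.105, -0.994, 0.0], [-0.994, -0.105, 0.0], [-0.0, -0.0, -1.0]]
wrist_force: [-0.5, -0.3, 0.4]
gripper_width: 0.405
time_s: 72.3
tcp_pos: [0.4845, 0.1868, 0.1908]
ee_rot: [[-0.086, -0.996, 0.002], [-0.996, 0.086, 0.002], [-0.002, -0.002, -1.0]]
wrist_force: [0.2, 0.0, -1.3]
gripper_width: 0.295
turn tool z -0.14 tilt [ 0.002  0.002 -1.   ] p [0.4845 0.1868 0.1908] t 72.3
[364.8 -39.8   0.8]
```

```bash
python3 -m creep '[[25,-3,0,0,0,-0.1,0],[55,-6.2,0,0,0,0,0],[58,-6.5,0,0,0,0,0],[58,-6.5,0,0,0,0,0],[58,-6.5,0,0,0,0,0],[58,-6.5,0,0,0,0,0],[40,-4.5,0,0,0,0,0],[12.8,-1.3,0,0,0,0,0],[0,0,10,0,0,0,0],[0,0,30,0,0,0,0]]'
python3 -m creep '[[0,0,30,0,0,0,0],[0,0,15,0,0,0,0],[0,0,6,0,0,0,0],[0,0,3,0,0,0,0],[0,0,2,0,0,0,0],[0,0,2,0,0,0,0],[0,0,2,0,0,0,0],[0,0,2,0,0,0,0],[0,0,0,0,0,0,0],[0,0,0,0,0,0,0]]'
python3 -c "
from h import *
plan((.495,-.1801,.0705))"
```

```text
time_s: 73.55
tcp_pos: [0.4968, -0.1792, 0.15]
ee_rot: [[-0.08, -0.997, 0.004], [-0.997, 0.08, -0.0], [-0.0, -0.004, -1.0]]
wrist_force: [0.7, -0.4, -1.5]
gripper_width: 0.296
time_s: 74.8
tcp_pos: [0.4956, -0.1802, 0.0872]
ee_rot: [[-0.081, -0.997, 0.0], [-0.997, 0.081, -0.0], [0.0, -0.0, -1.0]]
wrist_force: [-0.6, 0.3, 0.2]
gripper_width: 0.294
turn tool z 0.15 tilt [ 0. -0. -1.] p [ 0.4956 -0.1802  0.0872] t 74.8
[-0.1  0.6 16.7]
```

```bash
python3 -m creep '[[0,0.4,3,0,0,0.1,0],[0,0,3,0,0,0,0],[0,0,1,0,0,0,0],[0,0,0,0,0,0,0],[0,1,0,0,0,0,0],[0,1,0,0,0,0,0],[0,1,0,0,0,0,0],[0,0,0,0,0,0,0],[0,0,0,0,0,0,0],[0,0,0,0,0,0,0]]'
python3 -m creep '[[0,-1,0,0,0,0,0],[0,-1,0,0,0,0,0],[0,-1,0,0,0,0,0],[0,-1,0,0,0,0,0],[0,-1,0,0,0,0,0],[0,-1,0,0,0,0,0],[0,0,0,0,0,0,0],[0,0,0,0,0,0,0],[0,0,0,0,0,0,0],[0,0,0,0,0,0,0]]'
```

```text
time_s: 76.05
tcp_pos: [0.4947, -0.18, 0.0808]
ee_rot: [[-0.083, -0.997, 0.006], [-0.997, 0.083, -0.001], [0.0, -0.006, -1.0]]
wrist_force: [5.5, -0.7, -3.1]
gripper_width: 0.297
time_s: 77.3
tcp_pos: [0.4973, -0.1803, 0.0798]
ee_rot: [[-0.084, -0.997, -0.002], [-0.997, 0.084, 0.0], [-0.0, 0.002, -1.0]]
wrist_force: [-1.8, 0.4, -1.8]
gripper_width: 0.296
```

```bash
python3 -m creep '[[0,1.1,0,0,0,0,0],[0,1.1,0,0,0,0,0],[0,0,2,0,0,0,0],[0,0,2,0,0,0,0],[0,0,2,0,0,0,0],[0,0,1.5,0,0,0,0],[0,0,1.5,0,0,0,0],[0,0,1,0,0,0,0],[0,0,0.5,0,0,0,0],[0,0,0,0,0,0,0]]'
```

```text
time_s: 78.55
tcp_pos: [0.496, -0.1802, 0.0697]
ee_rot: [[-0.083, -0.997, 0.0], [-0.997, 0.083, -0.0], [0.0, -0.0, -1.0]]
wrist_force: [0.4, 0.1, -0.4]
gripper_width: 0.296
```

```bash
python3 -m creep '[[0,0,0,0,0,0,0],[0,0,0.5,0,0,0,0],[0,0,0.5,0,0,0,0],[0,0,0,0,0,0,0],[0,0,0,0,0,0,0],[0,0,0,0,0,0,0.6],[0,0,0,0,0,0,1],[0,0,0,0,0,0,1],[0,0,0,0,0,0,1],[0,0,0,0,0,0,1]]'
```

```text
time_s: 79.8
tcp_pos: [0.4959, -0.1802, 0.0685]
ee_rot: [[-0.083, -0.997, -0.0], [-0.997, 0.083, -0.0], [0.0, 0.0, -1.0]]
wrist_force: [0.6, -0.7, 0.0]
gripper_width: 0.778
```

```bash
python3 -m creep '[[0,0,-10,0,0,0,1],[0,0,-25,0,0,0,1],[0,0,-50,0,0,0,1],[0,0,-45,0,0,0,1],[-30,20,0,0,0,0,0],[-55,30,0,0,0,0,0],[-58,30,0,0,0,0,0],[-58,20,0,0,0,0,0],[-40,0,0,0,0,0,0],[0,0,0,0,0,0,0]]'
python3 - <<'E'
from h import *
c=capture("side")
for n,p in dict(free=(322.3,197.7),hinge=(437.5,235.5)).items():
    w=atz(c,p,.131); a=Q[2]; d=w[:2]-Q[:2]; print(n,w.round(4),"shk",(d[0]*math.cos(a)+d[1]*math.sin(a)).round(4),(-d[0]*math.sin(a)+d[1]*math.cos(a)).round(4))
for n,w in dict(ft=(.5226,.0753),ht=(.7025,-.0957)).items():
    a=Q[2]; d=np.array(w)-Q[:2]; print(n,(d[0]*math.cos(a)+d[1]*math.sin(a)).round(4),(-d[0]*math.sin(a)+d[1]*math.cos(a)).round(4))
cur=[(rect(S,-.0807-.015,-.0807+.015,-.035,.035,.066),(255,0,255)),(rect(S,-.0807-.01,-.0807+.01,-.013,.013,.096),(255,0,255))]
over("pics/f1.png",(150,350,260,480),3,cur); plan((.45,.08,.2))
E
```

```text
time_s: 81.05
tcp_pos: [0.4178, 0.0678, 0.1997]
ee_rot: [[-0.079, -0.997, 0.002], [-0.997, 0.079, 0.001], [-0.001, -0.002, -1.0]]
wrist_force: [-0.7, 0.8, 0.1]
gripper_width: 0.402
free [0.5286 0.07   0.131 ] shk -0.0669 0.2522
hinge [ 0.7051 -0.1012  0.131 ] shk 0.1233 0.0964
ft -0.0733 0.2569
ht 0.1203 0.1017
turn tool z 0.11 tilt [ 0.  0. -1.] p [0.4174 0.0658 0.1991] t 81.15
[-16.9 -31.3  -0.9]
```

View pics/f1.png

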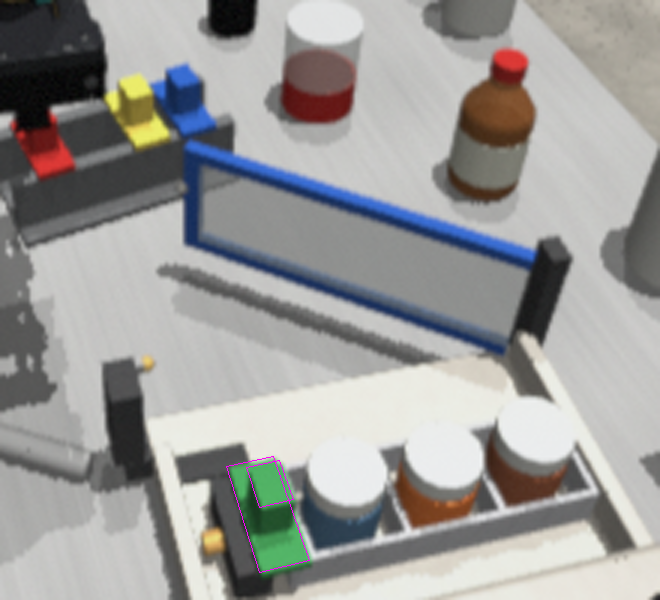

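```bash
python3 -c "
from h import *
plan(S(-.0005,.2487,.2),S(-.0005,.2487,.085),S(-.0409,.1982,.085),S(-.0594,.158,.085),S(-.066,.1313,.085),S(-.068,.115,.085))"
```

```text
turn tool z 0.11 tilt [ 0.  0. -1.] p [0.4174 0.0658 0.1991] t 81.15
[ -10.1 -176.9   -0.9]
[  0.   0. 115.]
[50.5 40.4 -0. ]
[40.2 18.5 -0. ]
[26.7  6.6 -0. ]
[16.3  2.  -0. ]
```

```bash
python3 -m creep '[[-2,-30,0,0,0,0.1,0],[-3,-50,0,0,0,0,0],[-3,-50,0,0,0,0,0],[-2,-35,0,0,0,0,0],[0,-12,10,0,0,0,0],[0,0,30,0,0,0,0],[0,0,40,0,0,0,0],[0,0,25,0,0,0,0],[0,0,10,0,0,0,0],[0,0,0,0,0,0,0]]'
python3 -c "
from h import *
plan(S(-.0005,.2487,.085))"
```

```text
time_s: 82.4
tcp_pos: [0.5942, 0.06, 0.0835]
ee_rot: [[-0.085, -0.996, -0.001], [-0.996, 0.085, -0.0], [0.001, 0.001, -1.0]]
wrist_force: [0.2, 0.2, 0.1]
gripper_width: 0.002
turn tool z -0.08 tilt [-0.001 -0.    -1.   ] p [0.5942 0.06   0.0835] t 82.4
[-1.  -0.3 -1.5]
```

```bash
python3 -m creep '[[5,4,0,0,0,0,0],[8,6.4,0,0,0,0,0],[8,6.4,0,0,0,0,0],[8,6.4,0,0,0,0,0],[8,6.4,0,0,0,0,0],[8,6.4,0,0,0,0,0],[5.5,4.4,0,0,0,0,0],[8,4,0,0,0,0,0],[8,4,0,0,0,0,0],[8,3.5,0,0,0,0,0]]'
python3 -m creep '[[8,3.5,0,0,0,0,0],[8,3.5,0,0,0,0,0],[7,1.8,0,0,0,0,0],[7,1.8,0,0,0,0,0],[6,1.5,0,0,0,0,0],[4,1,0,0,0,0,0],[3,0.5,0,0,0,0,0],[0,0,0,0,0,0,0],[0,0,0,0,0,0,0],[0,0,0,0,0,0,0]]'
python3 - <<'E'
from h import *
plan(S(-.066,.1313,.085),S(-.068,.115,.085))
c=capture("side");c["color"];print(find_in("side","gate")[:2])
E
```

```text
time_s: 83.65
tcp_pos: [0.5364, -0.0098, 0.0836]
ee_rot: [[-0.085, -0.996, -0.0], [-0.996, 0.085, -0.0], [0.0, 0.0, -1.0]]
wrist_force: [1.1, 0.4, 0.6]
gripper_width: 0.003
time_s: 84.9
tcp_pos: [0.5194, -0.0509, 0.0836]
ee_rot: [[-0.085, -0.996, -0.0], [-0.996, 0.085, -0.0], [0.0, 0.0, -1.0]]
wrist_force: [-0.2, -0.0, 0.5]
gripper_width: 0.004
turn tool z -0.04 tilt [-0. -0. -1.] p [ 0.5194 -0.0509  0.0836] t 84.9
[-0.4  0.1 -1.4]
[16.3  2.  -0. ]
[{'xy': [387.4, 263.5], 'p': 0.89}, {'xy': [412.7, 342.9], 'p': 0.73}]
```

```bash
python3 -m creep '[[2,0.3,0,0,0,0,0],[2,0.3,0,0,0,0,0],[2,0.3,0,0,0,0,0],[2,0.3,0,0,0,0,0],[2,0.2,0,0,0,0,0],[2,0.2,0,0,0,0,0],[2,0,0,0,0,0,0],[0,0,0,0,0,0,0],[0,0,0,0,0,0,0],[0,0,0,0,0,0,0]]'
python3 -m creep '[[1,0,0,0,0,0,0],[1,0,0,0,0,0,0],[1,0,0,0,0,0,0],[0,0,0,0,0,0,0],[0,0,0,0,0,0,0],[0,0,0,0,0,0,0],[0,0,0,0,0,0,0],[0,0,0,0,0,0,0],[0,0,0,0,0,0,0],[0,0,0,0,0,0,0]]'
```

```text
time_s: 86.25
tcp_pos: [0.5167, -0.0619, 0.0836]
ee_rot: [[-0.085, -0.996, 0.001], [-0.996, 0.085, 0.004], [-0.004, -0.001, -1.0]]
wrist_force: [-2.6, 16.4, 1.9]
gripper_width: 0.004
time_s: 87.5
tcp_pos: [0.5168, -0.0622, 0.0837]
ee_rot: [[-0.085, -0.996, 0.002], [-0.996, 0.085, 0.007], [-0.007, -0.002, -1.0]]
wrist_force: [-3.8, 29.3, 2.7]
gripper_width: 0.004
```

```bash
python3 -m creep '[[-4,0,0,0,0,0,0],[-10,0,0,0,0,0,0],[-30,0,0,0,0,0,0],[-30,0,-20,0,0,0,0],[0,0,-50,0,0,0,0],[0,0,-50,0,0,0,0],[-50,20,0,0,0,0,0],[-50,30,0,0,0,0,0],[-50,30,0,0,0,0,0],[-40,20,0,0,0,0,0]]'
python3 - <<'E'
from h import *
s=[];
o=[]
gh=[S(.122,.103,.131),S(.122-.25,.103,.131),S(.122-.25,.103,.032),S(.122,.103,.032)]
for cam,r,f in (("side",(205,365,260,460),2.0),("top",(120,260,340,480),2.857)):
    over("pics/x.png",r,f,[],cam); o.append(cv2.imread("pics/x.png"))
h=max(i.shape[0] for i in o)
cv2.imwrite("pics/f2.png",np.hstack([cv2.resize(i,(400,int(i.shape[0]*400/i.shape[1])))[:320] if 0 else cv2.copyMakeBorder(i,0,h-i.shape[0],0,0,0) for i in o]))
print(cv2.imread("pics/f2.png").shape, sense()["tcp_pos"], sense()["wrist_force"])
for cam in ("side","top"):
    for k in ("gate","jar_1","spacer_9"): print(cam,k,[(np.round(d["xy"]).tolist(),round(d["p"],2)) for d in find_in(cam,k)][:6])
E
```

```text
time_s: 88.75
tcp_pos: [0.4379, 0.2045, 0.2037]
ee_rot: [[-0.085, -0.996, -0.0], [-0.996, 0.085, -0.001], [0.001, 0.0, -1.0]]
wrist_force: [0.8, 0.7, 0.9]
gripper_width: 0.004
(400, 800, 3) [0.43799322 0.20603112 0.20368944] [-0.33110184 -0.69665883 -0.2136309 ]
side gate []
side jar_1 [([408.0, 307.0], 0.92), ([275.0, 141.0], 0.79), ([334.0, 150.0], 0.78), ([376.0, 311.0], 0.77), ([438.0, 299.0], 0.59), ([290.0, 205.0], 0.58)]
side spacer_9 [([273.0, 196.0], 0.9), ([352.0, 322.0], 0.86), ([303.0, 184.0], 0.81), ([322.0, 184.0], 0.53)]
top gate [([392.0, 190.0], 0.95)]
top jar_1 [([195.0, 216.0], 0.88), ([228.0, 161.0], 0.8), ([429.0, 182.0], 0.76), ([426.0, 205.0], 0.58), ([432.0, 162.0], 0.55), ([185.0, 247.0], 0.54)]
top spacer_9 [([422.0, 222.0], 0.66), ([289.0, 212.0], 0.64), ([292.0, 194.0], 0.61), ([428.0, 183.0], 0.52)]
```

View pics/f2.png

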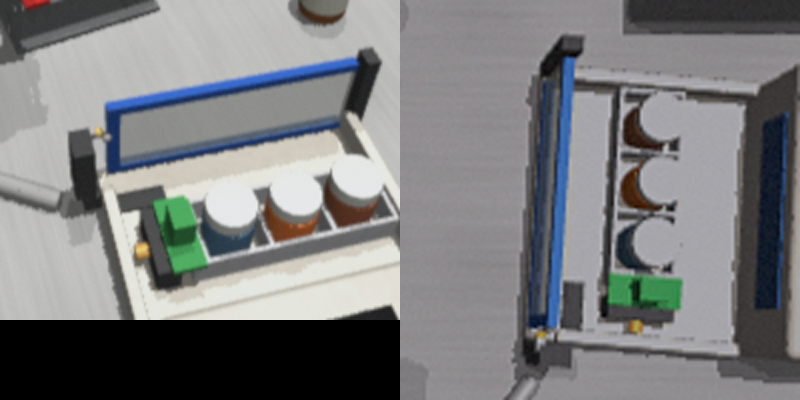

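```bash
python3 - <<'E'
from h import *
for cam in ("top","side"):
    c=capture(cam); hsv=cv2.cvtColor(c["color"],cv2.COLOR_BGR2HSV)
    m=((hsv[...,0]>100)&(hsv[...,0]<122)&(hsv[...,1]>120)&(hsv[...,2]>(110 if cam=="top" else 120)))
    P=[]
    if cam=="top":
        for r in range(145,232):
            k=np.where(m[r,380:404])[0]
            if len(k)>1: P.append(atz(c,(380+k.max(),r),.131)[:2])   # inner top edge
    else:
        for u in range(316,436):
            k=np.where(m[225:275,u])[0]
            if len(k)>1: P.append(atz(c,(u,225+k.min()),.131)[:2])
    P=np.array(P); v=cv2.fitLine(P.astype(np.float32),cv2.DIST_HUBER,0,.001,.001).ravel(); a=np.degrees(np.arctan2(v[1],v[0])); a=(a+90)%180-90
    print(cam,len(P),a.round(2),"gate angle rad",np.radians(SY-a).round(4))
E
```

```text
top 87 -5.06 gate angle rad 0.0042
side 120 -5.0 gate angle rad 0.0032
```

```bash
python3 -c "
from station import finish_job
print(finish_job())"
```

```text
the job is handed in; nothing more can be done
None
```

The job is handed in at about 89 s on the robot's clock, with everything in place as far as my checks show. No verdict was reported.

- **Jars:** all three were there. Brick-red is in cell 3, orange in cell 2 and blue in cell 1, all upright in the last picture. I left the black and turquoise look-alikes alone.
- **Spacers:** the 6 mm one always fits the stated gap range, so I started with the 9 mm, which went fully home. The 12 mm wedged about 5 mm in. It stayed there under about 26 N with sideways and turning wiggles. Once the 9 mm was back in, its sideways play put the gap at about 11.3 mm. I did not try the 15 mm. The 9 mm is home, and its outline matched the home position in the picture. The 6, 12 and 15 mm spacers hang on the rack; the 12 mm went back to its own place.
- **Gate:** pushed last, until it met a hard stop at 29 N. Straight-line fits in both cameras put it at 0.003 to 0.004 rad. They are only as good as my estimate of the shaker's heading, about 0.005 rad. I could not sense the click separately, so that it is in the catch rests on the stop position and these angles.

One check was unclear. The 12 mm spacer's depth alone suggested a gap nearer 11.7 mm, and one sideways probe could be read as almost 12.7 mm. The 12 mm's refusal to go in and the 9 mm's play both point to under 12 mm.

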